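Unlock the gauge case and set the block in the vice

TASK

Unlock the gauge case by rolling its three thumbwheels, one at a time and never touching two at once, to 4-2-3 (left to right as seen from the robot, each digit straight up); leave them so and slide the cover fully open to the right. Take out the steel setting block, set it down on the rubber mat and let go of it so as to take it another way, then set it flat on the bed of the vice, along the jaws, with its ends standing out evenly on both sides, and let go. Set the block down each time rather than dropping it, and do not disturb the other things on the bench.

Things in the scene. Friction and masses are not known exactly. Their poses are not given: they have to be found in the camera images.
- case: grey gauge case fixed to the bench, 200 (x) x 220 (y) x 55 mm high, only yaw varies; origin at the centre of its underside, z up; its front (-x), with the three thumbwheels on it, faces the robot; +y is left as seen from the robot. The compartment with the block is at its left rear, under a sliding cover.
- compartment (a point): centre of the compartment's floor, 25 mm above the bench, 30 mm below its rim; 68 mm (case x) by 104 mm (case y). The block lies along case x, 3 mm from the walls at its ends. Four corner stubs, 16 mm high, 10 mm long in x, stand beside its ends and leave the middle 48 mm of its long sides free, with 33 mm or more of finger room on each side.
- axle_left (a point): centre of the left (+y) thumbwheel, on its axle, which runs along the case's y, 62 mm above the bench. Axes are those of the case (they do not turn with the wheel). Wheels are 46 mm apart; 8 mm wide bearing posts midway between them rise 9 mm above the axle.
- axle_mid (a point): centre of the middle thumbwheel, on its axle, which runs along the case's y, 62 mm above the bench. Axes are those of the case (they do not turn with the wheel). Wheels are 46 mm apart; 8 mm wide bearing posts midway between them rise 9 mm above the axle.
- axle_right (a point): centre of the right (-y) thumbwheel, on its axle, which runs along the case's y, 62 mm above the bench. Axes are those of the case (they do not turn with the wheel). Wheels are 46 mm apart; 8 mm wide bearing posts midway between them rise 9 mm above the axle.
- hub_left (a point): the left (+y) thumbwheel, black, 18 mm thick along its axle, hub radius 22 mm. Five ribs, 8 mm thick and 18 mm wide, reach radius 36 mm; in the flutes between them are white plates with digits 1 to 5. With a digit straight up, ribs lean 36 degrees to either side of upright. Origin on the axle; turns with the wheel: its z points at digit 1.
- hub_mid (a point): the middle thumbwheel, black, 18 mm thick along its axle, hub radius 22 mm. Five ribs, 8 mm thick and 18 mm wide, reach radius 36 mm; in the flutes between them are white plates with digits 1 to 5. With a digit straight up, ribs lean 36 degrees to either side of upright. Origin on the axle; turns with the wheel: its z points at digit 1.
- hub_right (a point): the right (-y) thumbwheel, black, 18 mm thick along its axle, hub radius 22 mm. Five ribs, 8 mm thick and 18 mm wide, reach radius 36 mm; in the flutes between them are white plates with digits 1 to 5. With a digit straight up, ribs lean 36 degrees to either side of upright. Origin on the axle; turns with the wheel: its z points at digit 1.
- wheel_left (a joint): angle (rad) of the left (+y) thumbwheel. Digit d is straight up, in line with the white index lines, at (d-1) x 1.2566: 1 at 0, 2 at 1.257, 3 at 2.513, 4 at 3.770, 5 at 5.027; stops at -0.4 and 5.43. Positive rolls its top towards the case's +x (away from the robot). Friction 0.03 N m, no detents, stays where left.
- wheel_mid (a joint): angle (rad) of the middle thumbwheel. Digit d is straight up, in line with the white index lines, at (d-1) x 1.2566: 1 at 0, 2 at 1.257, 3 at 2.513, 4 at 3.770, 5 at 5.027; stops at -0.4 and 5.43. Positive rolls its top towards the case's +x (away from the robot). Friction 0.03 N m, no detents, stays where left.
- wheel_right (a joint): angle (rad) of the right (-y) thumbwheel. Digit d is straight up, in line with the white index lines, at (d-1) x 1.2566: 1 at 0, 2 at 1.257, 3 at 2.513, 4 at 3.770, 5 at 5.027; stops at -0.4 and 5.43. Positive rolls its top towards the case's +x (away from the robot). Friction 0.03 N m, no detents, stays where left.
- cover (a joint): how far (m) the case's sliding cover is open: 0 shut over the compartment, 0.105 fully open. Opens towards the case's -y (to the right); friction 1.5 N; stays where it is left.
- cover_handle (a point): centre of the cover's black bar handle: 12 mm thick (case y), 50 mm long (case x), 22 mm high, 11 mm above and below this point. It stands on the aluminium cover plate (104 x 104 x 5 mm, top 61 mm above the bench). Moves with the cover; axes are those of the case.
- block_center (a point): centre of the steel setting block, half-way up: 62 mm long (x) x 24 mm wide (y) x 24 mm high (z), about 0.2 kg, a groove 10 mm wide and 7 mm deep along its top. At the start it is under the cover, lying along the case's x.
- block: the same setting block; origin at the centre of its underside, axes as block_center.
- mat: black rubber mat fixed to the bench, 120 (x) x 110 (y) x 3 mm; origin at the centre of its underside.
- vice: small steel vice fixed to the bench, origin on the bench below the middle of the jaw opening. Jaws open 32 mm (along x), 36 mm wide (y), rise 28 mm above the bed and so hide the block's long sides. The block goes in along the vice's y; its ends stand out 13 mm beyond jaws and bed on both sides. Below is a foot 70 mm wide in y, 10 mm high; crank at -x.
- vice_seat (a point): centre of the vice's bed between the jaws, 30 mm above the bench; axes of the vice.
- dial_gauge: bystander: dial gauge lying face up, 58 mm across, 20 mm high, with a 40 mm stem along its x; origin under the dial.
- spanner: bystander: open spanner 150 mm long lying along its x.
- hex_key: bystander: bent hex key 90 x 26 mm, 6 mm thick, lying flat.
- oil: bystander: grey oil bottle, 48 mm across, 130 mm high, standing.
- screw_tin: bystander: small open steel tin 68 mm across, 45 mm high.
- cap_screw: bystander: cap screw standing on its head, 18 mm across, 42 mm high.
Mind the look-alikes: they are no part of the job. There is more than one size of the mat; the one meant has the size given above.

How it is judged:
By the outcome, as a careful person would: the job done as asked, in the order asked, and still so for the second after the job is handed in, with the robot touching nothing.
It also fails if it takes over 72 s, if anything falls off the work surface, if the arm or the gripper's body presses on something with over 40 N, if the wrist force passes 120 N, or if a joint passes its speed limit or range.

ROBOT

A 6-joint arm with a two-finger parallel gripper is mounted at the origin on the work surface. World frame = base frame: x ahead of the robot, y to its left, z up, the work surface at z = 0. Lengths are in mm, angles in rad, forces in N, time in s.
With the tool pointing down it reaches from about 275 to 1000 mm from the base axis. Payload 8.4 kg.
Tool frame: the origin (TCP) lies at the very end of the fingers, on their centre line; the grasp point (between the pads) lies 19 mm behind it; z points along the fingers, x is the direction in which the jaws open and shut, and the axes are right-handed (so a half turn about z gives the same grasp; the last joint's range is limited). The gripper opens to 85 mm and grips with 20 to 120 N. Pads are 22 mm wide; open, the fingers measure 114 mm over their backs; the gripper's body (76 mm by 85 mm) begins 54 mm behind the grasp point. The pads swing forward as they close: fully open they stand 13 mm farther back than shut.
Start: joints at [1.22, 0.353, 1.633, -0, 1.155, -0.002], TCP at [213.605, 587.367, 205.181] pointing down, gripper open.
Joint ranges: [-2.63, 2.63], [-0.92, 2.1], [0.06, 2.66], [-1.3, 4.44], [0, 2.69], [-3.02, 3.02]. Speed limits (rad/s): [2.22, 2.22, 2.79, 3.14, 3.14, 3.14].

INTERFACE

Orientations are given as [roll, pitch, yaw] about the fixed x, y, z axes, in that order (R = Rz(yaw) Ry(pitch) Rx(roll)).
In Python, from rig import r gives the robot as it stands.
- The arm moves only by the tool arm_command, never from a script. Its argument "targets" is a list of rows, each a list of 6 numbers: the shift along the tool's x, y, z in m, then the turn, a rotation vector about the tool's x, y, z in rad. A call has 1 to 20 rows; each row shifts and turns the commanded pose from where the row before left it, along the tool's axes as they then stand; what a row does not reach is not made up. A row lasts 1/12 s, in which the tool goes at most 41.7 mm and 7.16 degrees, less where a joint would pass 70% of its speed; a pose out of reach is approached as far as the arm can. A call is refused whole if a number of a shift passes 0.0417 or a number of a turn 0.125, either way. A call with a gripper value outside its range is refused whole. "fingers" is the finger opening in m, from 0 to 0.0854, set as the call begins (left out, the last holds). The fingers move at their own pace and stop on an object; "squeeze" is the grip in N (left out, the last holds). Time passes only in rows, so rows that do not move let the fingers close. It gives the time, the measured TCP pose, the force and the opening at its end, in the units of the state.
- r.sense(): the state, without advancing time (a new reading comes with each control period).
- r.grab_frame(name): name is "scene" or "side" or "wrist"; returns a dict with "image" (420x560x3 uint8, blue, green, red), "fx", "fy", "cx", "cy" (pixels), "xyz" and "orientation" of the camera in the world. Camera axes: x right, y down, z forward; pixel columns grow to the right and rows downward; lengths in mm; the calibration is good to about 2 mm. A picture is of the moment at which its call begins. There is no depth.
- r.sign_off(): hands the job in, once; it reports no verdict.
The state is a dict: "clock": time; "qpos": joint angles; "qvel": joint speeds; "joint_efforts": joint torques, N m; "eef_pos": TCP position; "tcp_rot": TCP orientation; "contact_force": force on the tool from outside, world axes, zero at the start; "wrist_torque": the same for the moment, N m; "opening": opening from 0.0 (shut) to 1.0 (fully open).
Only numpy, scipy, OpenCV 4.12 (cv2) and the standard library are available. Lean on these libraries where they do the work, as an engineer would, in place of code of your own. Each camera call takes 0.05 s, during which the arm holds its last target.

## Working session

There is one attempt and no reset: what is moved stays moved. The work goes in short steps, Python scripts to look and compute and a tool call to move; the robot and the scene stay as the last step left them, time stands still between calls to the robot, and variables do not carry over. Pictures are saved under pics/ and viewed, and the job is handed in when it is done.

Besides the shell and the picture viewer there is one more tool, called as name(argument=value, ...), one argument or row to a line, values as JSON. arm_command: Moves the arm, as the interface text tells. Its arguments: {"type":"object","properties":{"targets":{"type":"array"},"fingers":{"type":"number"},"squeeze":{"type":"number"}},"required":["targets"]}

```bash
ls; mkdir -p pics; python3 - <<'E'
from rig import r
import cv2
print(r.sense())
for n in ["scene","side","wrist"]:
    f=r.grab_frame(n); cv2.imwrite(f"pics/{n}0.png",f["image"]); print(n,{k:f[k] for k in f if k!="image"})
E
```

```text
pics
{'clock': 0.0, 'qpos': array([ 1.21956768e+00,  3.53668930e-01,  1.63416472e+00, -7.72232787e-06,
        1.15520138e+00, -2.40088049e-03]), 'qvel': array([ 0.00053994, -0.00104068, -0.00020792, -0.00206761,  0.00019054,
       -0.00017168]), 'joint_efforts': array([-2.93056568e-03, -6.05255842e+01, -3.42060077e+01, -1.47140872e-04,
        9.57720535e-03, -5.05745078e-06]), 'eef_pos': array([213.44203768, 586.85640516, 204.43564792]), 'tcp_rot': array([3.14158906e+00, 1.44238881e-03, 1.22197168e+00]), 'contact_force': array([ 0.07706084, -0.51709299,  0.31300276]), 'wrist_torque': array([ 0.01485363, -0.01761953,  0.00402777]), 'opening': 0.9995988059952154}
scene {'fx': 393.2162160851278, 'fy': 393.2162160851278, 'cx': 280.62006944411183, 'cy': 211.64527223527284, 'xyz': array([1025.08752789,  559.88669344,  642.7798707 ]), 'orientation': array([-2.15205279,  0.00319522,  2.4975355 ])}
side {'fx': 540.4604382926923, 'fy': 540.4604382926923, 'cx': 278.02974574929067, 'cy': 216.05094344013457, 'xyz': array([ -113.63455804, -1249.56190536,  1031.50320376]), 'orientation': array([-2.2273856 , -0.01142895, -0.51066781])}
wrist {'fx': 312.72170369590947, 'fy': 312.72170369590947, 'cx': 277.25628499467604, 'cy': 209.25890933910952, 'xyz': array([149.24677158, 610.30270549, 373.71022768]), 'orientation': array([2.87445694e+00, 1.28176378e-03, 1.22245674e+00])}
```

View pics/scene0.png

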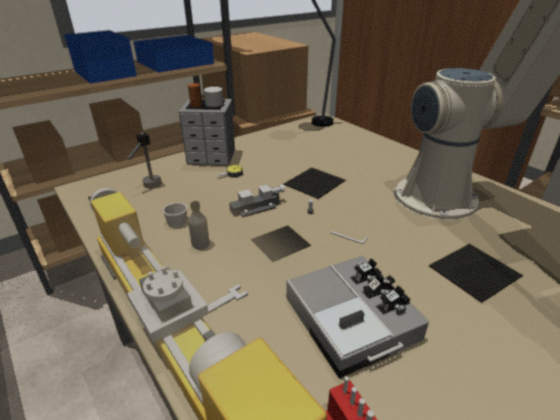

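View pics/side0.png

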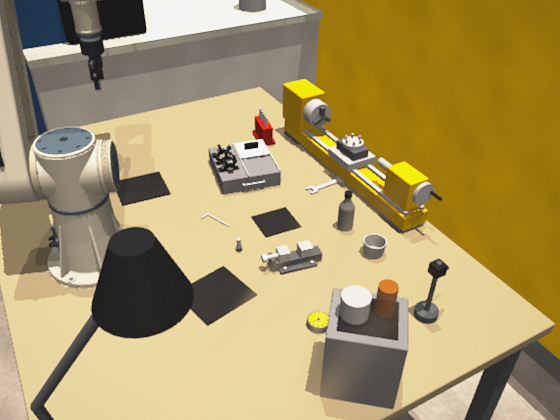

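View pics/wrist0.png

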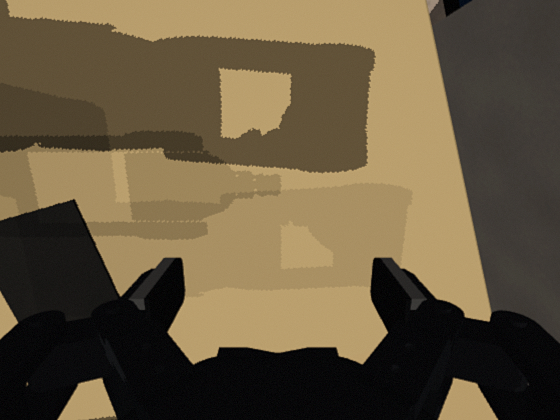

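```bash
cat > h.py <<'E'
import numpy as np, cv2
from scipy.spatial.transform import Rotation as Ro
def rot(o): return Ro.from_euler('xyz',o).as_matrix()
def ray(f,uv):
    uv=np.atleast_2d(np.array(uv,float))
    d=np.c_[(uv[:,0]-f["cx"])/f["fx"],(uv[:,1]-f["cy"])/f["fy"],np.ones(len(uv))]
    return np.array(f["xyz"]),d@rot(f["orientation"]).T
def onz(f,uv,z):
    o,d=ray(f,uv); return o+d*((z-o[2])/d[:,2])[:,None]
def proj(f,P):
    P=np.atleast_2d(np.array(P,float)); c=(P-f["xyz"])@rot(f["orientation"])
    return np.c_[f["cx"]+f["fx"]*c[:,0]/c[:,2], f["cy"]+f["fy"]*c[:,1]/c[:,2]]
def grab(name,fn=None):
    from rig import r
    f=r.grab_frame(name)
    if fn:
        import pickle; cv2.imwrite(f"pics/{fn}.png",f["image"]); pickle.dump(f,open(f"pics/{fn}.pkl","wb"))
    return f
def load(fn):
    import pickle; return pickle.load(open(f"pics/{fn}.pkl","rb"))
def crop(f,x0,y0,x1,y1,s,fn):
    cv2.imwrite(f"pics/{fn}.png",cv2.resize(f["image"][y0:y1,x0:x1],None,fx=s,fy=s,interpolation=cv2.INTER_CUBIC))
E
python3 - <<'E'
from h import *
for n in ["scene","side"]:
    f=grab(n,n+"1"); im=f["image"]
    m=(im.max(2)<45).astype(np.uint8)
    cs,_=cv2.findContours(m,cv2.RETR_EXTERNAL,cv2.CHAIN_APPROX_NONE)
    for c in cs:
        if cv2.contourArea(c)<300: continue
        q=onz(f,c[:,0,:],3)[:,:2]
        rc=cv2.minAreaRect(q.astype(np.float32))
        print(n,c[:,0].mean(0).round(),np.round(rc[0]),np.round(rc[1]),round(rc[2],1))
f=load("scene1"); crop(f,280,250,430,370,5,"c1")
f=load("side1"); crop(f,200,130,290,200,8,"c2")
E
```

```text
scene [344. 357.] [652. 250.] [ 83. 160.] 28.6
scene [374. 279.] [443. 134.] [104.  85.] 79.5
scene [475. 272.] [224. 268.] [141. 155.] 85.5
scene [ 24. 235.] [1070. -626.] [ 26. 718.] 2.5
scene [314. 183.] [ 244. -297.] [148. 136.] 12.9
scene [527. 139.] [-876. -113.] [1328.   47.] 18.9
scene [425. 106.] [-712. -557.] [683. 118.] 34.7
scene [228.  79.] [-1130. -3233.] [6067.   98.] 60.3
side [138. 290.] [  85. -176.] [367. 256.] 75.1
side [97. 34.] [ 560. 1800.] [1443.  502.] 82.0
```

View pics/c1.png

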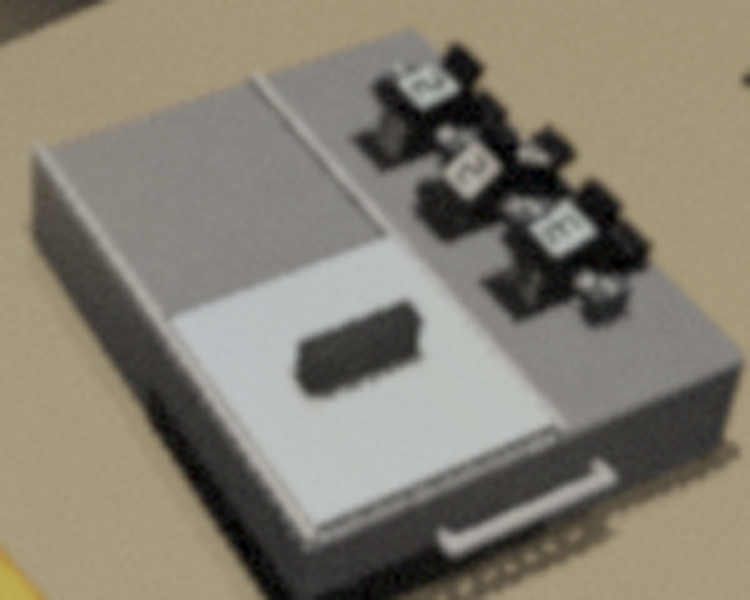

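View pics/c2.png

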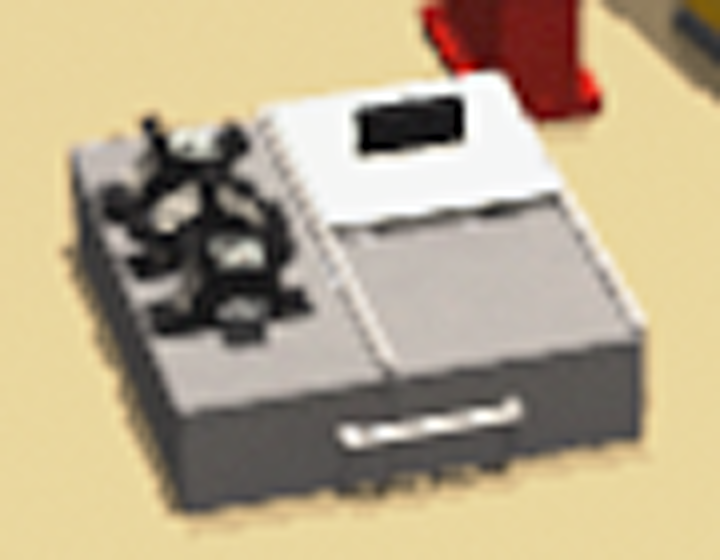

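```bash
python3 - <<'E'
from h import *
f=load("scene1")
P=onz(f,[(287.4,280),(363,256),(428.4,322.4),(342,357)],55); print(P.round(), np.linalg.norm(np.roll(P,-1,0)-P,axis=1).round())
g=load("side1")
P=onz(g,np.array([(75,148),(180,415),(643,325),(500,75)])/8+(200,130),55); print(P.round(), np.linalg.norm(np.roll(P,-1,0)-P,axis=1).round())
crop(f,220,160,350,280,5,"c3"); crop(g,220,190,340,290,6,"c4")
for n,f in (("sc",f),("si",g)):
    im=f["image"]; m=(im.max(2)<75).astype(np.uint8)
    cs,_=cv2.findContours(m,cv2.RETR_EXTERNAL,cv2.CHAIN_APPROX_NONE)
    for c in cs:
        if cv2.contourArea(c)<300: continue
        q=onz(f,c[:,0,:],3)[:,:2]
        rc=cv2.minAreaRect(q.astype(np.float32))
        print(n,c[:,0].mean(0).round(),np.round(rc[0]),np.round(rc[1]),round(rc[2],1))
E
```

```text
[[639.  66.  55.]
 [450. 109.  55.]
 [496. 320.  55.]
 [681. 276.  55.]] [194. 216. 190. 214.]
[[493. 306.  55.]
 [446.  93.  55.]
 [643.  63.  55.]
 [689. 275.  55.]] [218. 199. 217. 198.]
sc [353. 342.] [613. 234.] [170. 293.] 37.5
sc [380. 288.] [449. 167.] [174.  89.] 79.5
sc [476. 272.] [223. 268.] [146. 161.] 85.6
sc [286. 240.] [ 510. -102.] [105.  73.] 86.2
sc [ 55. 229.] [ 995. -576.] [320.  87.] 89.3
sc [ 79. 290.] [1039. -406.] [ 150. 1169.] 11.2
sc [314. 182.] [ 243. -297.] [156. 142.] 12.3
sc [ 36. 159.] [  926. -1171.] [632. 189.] 82.3
sc [130. 145.] [  614. -1105.] [1044.  204.] 79.0
sc [524.  39.] [-4069. -1545.] [5798.  375.] 22.1
sc [462. 105.] [-2688. -2335.] [6879. 2582.] 29.0
sc [226.  77.] [ -313. -3865.] [6017. 4762.] 51.0
si [510. 377.] [ 705. -867.] [107. 302.] 88.0
si [433. 283.] [ 765. -544.] [201.  47.] 31.3
si [127. 318.] [   3. -190.] [573. 471.] 12.5
si [275. 222.] [ 528. -111.] [108. 116.] 86.0
si [225. 160.] [546. 302.] [194.  75.] 77.6
si [131. 179.] [234. 392.] [408. 155.] 85.1
si [97. 33.] [ 540. 1793.] [1452.  513.] 80.6
```

View pics/c3.png

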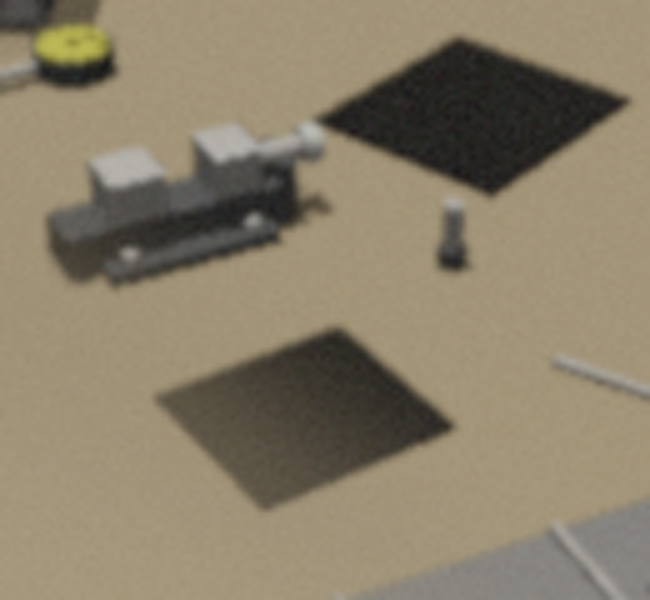

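View pics/c4.png

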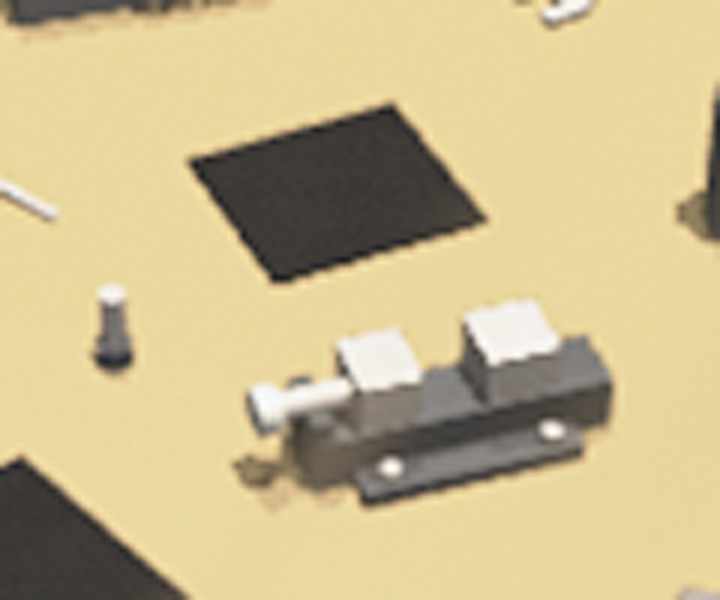

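```bash
cat >> h.py <<'E'
def plan(pos,yaw,n,cur=None,cyaw=None):
    """rows (rounded) from current (tool assumed vertical) to pos(mm), yaw"""
    from rig import r
    s=r.sense()
    p=np.array(s["eef_pos"]) if cur is None else np.array(cur,float)
    R=rot(s["tcp_rot"]) if cyaw is None else rot([np.pi,0,cyaw])
    Rt=rot([np.pi,0,yaw]); rv=Ro.from_matrix(R.T@Rt).as_rotvec()
    rows=[]
    for i in range(n):
        tgt=p+(np.array(pos)-p)/(n-i)
        rem=Ro.from_matrix(R.T@Rt).as_rotvec()/(n-i)
        row=np.round(np.r_[R.T@(tgt-p)/1000,rem],4)
        p=p+R@row[:3]*1000; R=R@Ro.from_rotvec(row[3:]).as_matrix(); rows.append(row.tolist())
    print("[" + ",".join("["+",".join("%g"%v for v in q)+"]" for q in rows)+"]")
    print("end",p.round(2),Ro.from_matrix(R).as_euler('xyz').round(4))
def st():
    from rig import r
    s=r.sense(); print(round(s["clock"],2),s["eef_pos"].round(1),s["tcp_rot"].round(4),s["contact_force"].round(1),round(s["opening"],3))
E
python3 -c "
from h import *
plan([540,150,250],-0.215,16)"
```

```text
[[-0.0187,0.0285,-0.0028,0,0,0.0898],[-0.0161,0.0301,-0.0028,0,0,0.0898],[-0.0133,0.0314,-0.0028,0,0,0.0898],[-0.0104,0.0325,-0.0028,0,0,0.0898],[-0.0075,0.0333,-0.0028,0,0,0.0898],[-0.0045,0.0338,-0.0028,0,0,0.0898],[-0.0014,0.0341,-0.0028,0.0001,0,0.0898],[0.0016,0.034,-0.0028,0.0001,0,0.0898],[0.0047,0.0338,-0.0028,0,0,0.0898],[0.0077,0.0332,-0.0028,0.0001,0.0001,0.0898],[0.0106,0.0324,-0.0028,0,0,0.0898],[0.0135,0.0313,-0.0028,0.0001,0.0001,0.0898],[0.0163,0.03,-0.0029,0,0,0.0898],[0.0189,0.0284,-0.0028,0.0001,0.0001,0.0899],[0.0213,0.0266,-0.0029,0,0,0.0898],[0.0236,0.0245,-0.0028,0.0001,0.0001,0.0899]]
end [539.97 150.   249.97] [-3.1416 -0.     -0.215 ]
```

arm_command(
  targets=[
    [-0.019,0.028,-0.003,0,0,0.09],
    [-0.016,0.03,-0.003,0,0,0.09],
    [-0.013,0.031,-0.003,0,0,0.09],
    [-0.01,0.032,-0.003,0,0,0.09],
    [-0.008,0.033,-0.003,0,0,0.09],
    [-0.005,0.034,-0.003,0,0,0.09],
    [-0.001,0.034,-0.003,0,0,0.09],
    [0.002,0.034,-0.003,0,0,0.09],
    [0.005,0.034,-0.003,0,0,0.09],
    [0.008,0.033,-0.003,0,0,0.09],
    [0.011,0.032,-0.003,0,0,0.09],
    [0.013,0.031,-0.003,0,0,0.09],
    [0.016,0.03,-0.003,0,0,0.09],
    [0.019,0.028,-0.003,0,0,0.09],
    [0.021,0.027,-0.003,0,0,0.09],
    [0.024,0.024,-0.003,0,0,0.087],
    [0,0,0,0,0,0],
    [0,0,0,0,0,0],
  ],
  fingers=0,
)

```text
clock: 1.75
eef_pos: [539.2, 150.7, 253.1]
tcp_rot: [-3.142, -0.0, -0.218]
contact_force: [-0.3, 1.4, -0.3]
opening: -0.004
```

```bash
python3 -c "
from h import *
st(); f=grab('wrist','w1'); print(f['xyz'],f['orientation'])
cv2.imwrite('pics/w1b.png',cv2.resize(f['image'],(800,600),interpolation=cv2.INTER_CUBIC))"
```

```text
1.75 [539.2 150.7 253.1] [-3.1416 -0.     -0.2178] [-0.3  1.4 -0.3] -0.004
[552.10122204 216.22021404 422.30699901] [ 2.87428086e+00  1.82827746e-04 -2.17310700e-01]
```

View pics/w1b.png

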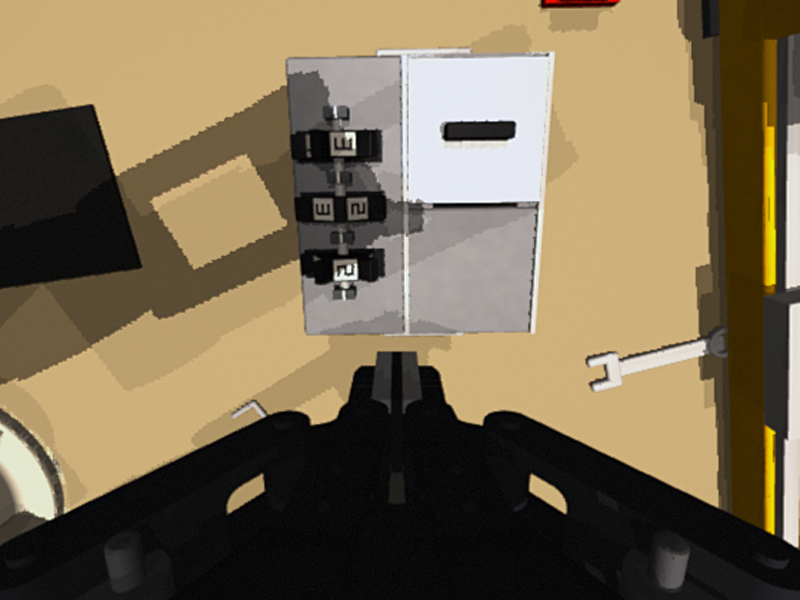

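```bash
python3 - <<'E'
from h import *
f=load("w1")
crop(f,195,30,395,240,4,"w1c")
crop(f,195,65,285,215,5,"w1d")
P=onz(f,np.array([(288,58),(553,53),(533,333),(306,334)])*.7,55);print(P.round(1),np.linalg.norm(np.roll(P,-1,0)-P,axis=1).round(), P.mean(0).round(1))
E
```

```text
[[492.  316.5  55. ]
 [684.6 277.4  55. ]
 [640.1  62.3  55. ]
 [446.9 104.   55. ]] [197. 220. 198. 217.] [565.9 190.   55. ]
```

View pics/w1c.png

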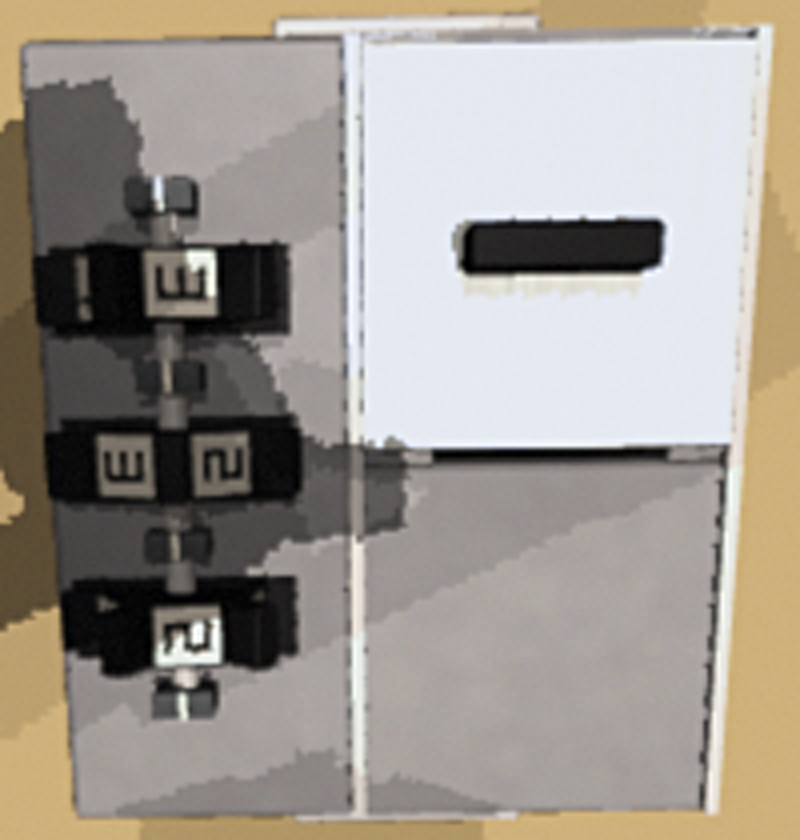

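View pics/w1d.png

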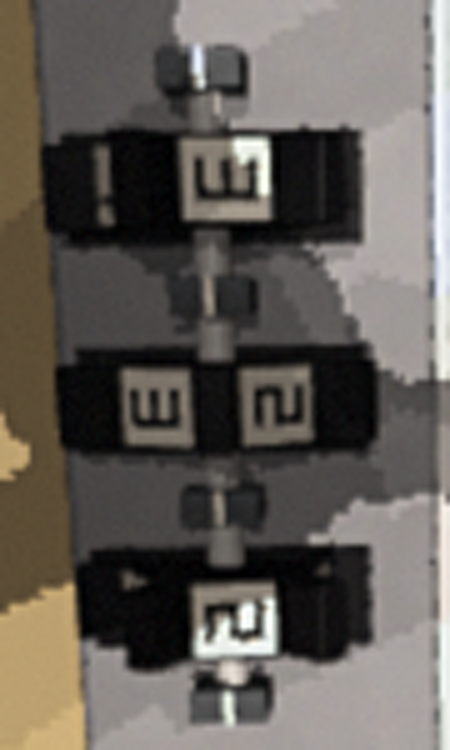

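```bash
python3 - <<'E'
from h import *
f=load("w1")
A=onz(f,np.array([(199,66),(209,295),(222,507),(228,708)])/5+(195,65),71);print(A.round(1),np.linalg.norm(np.diff(A,axis=0),axis=1).round(1))
m=A.mean(0); d=A[0]-A[3]; print(m.round(1),np.degrees(np.arctan2(d[1],d[0]))-90)
# handle top corners z=83 (4x crop)
H=onz(f,np.array([(465,222),(662,222),(662,268),(468,270)])/4+(195,30),83);print(H.round(1),H.mean(0).round(1),np.linalg.norm(np.roll(H,-1,0)-H,axis=1).round(1))
yaw=-0.213; R=np.array([[np.cos(yaw),-np.sin(yaw)],[np.sin(yaw),np.cos(yaw)]])
c=np.array([566,190])
print("axle in case",(A[:,:2]-c)@R,"handle",(H.mean(0)[:2]-c)@R)
# digits
D=onz(f,np.array([(226,180),(157,407),(277,407),(235,620)])/5+(195,65),62+23)
print("digits in case",(D[:,:2]-c)@R)
E
```

```text
[[518.6 270.5  71. ]
 [509.1 225.3  71. ]
 [500.6 180.2  71. ]
 [490.4 134.6  71. ]] [46.2 45.9 46.7]
[504.7 202.6  71. ] -11.722959294519441
[[593.8 245.2  83. ]
 [642.6 234.5  83. ]
 [641.  223.5  83. ]
 [592.4 233.8  83. ]] [617.4 234.2  83. ] [50.  11.  49.7 11.6]
axle in case [[-63.35468288  68.64749544]
 [-63.04165101  22.47641209]
 [-61.89000696 -23.45282569]
 [-62.18946825 -70.13528728]] handle [40.9084431  54.11119861]
digits in case [[-56.94613429  45.13382351]
 [-73.1974959   -0.37222781]
 [-47.75696183  -0.48157378]
 [-58.22931593 -46.43991792]]
```

```bash
python3 - <<'E'
from h import *
f=load("w1")
p=np.array([539.2,150.7,253.1]); print(proj(f,p))
yaw=-0.2178
for dx in(-14,-10,10,14): print(dx,proj(f,p+np.array([np.cos(yaw),np.sin(yaw),0])*dx))
crop(f,240,230,320,310,8,"w1e")
# digit angles: left and right and mid by plate at radius ~24
E
```

```text
[[279.95335853 243.31948795]]
-14 [[255.74247135 243.30676892]]
-10 [[262.65984967 243.31040292]]
10 [[297.24695745 243.32857303]]
14 [[304.16442224 243.33220708]]
```

View pics/w1e.png

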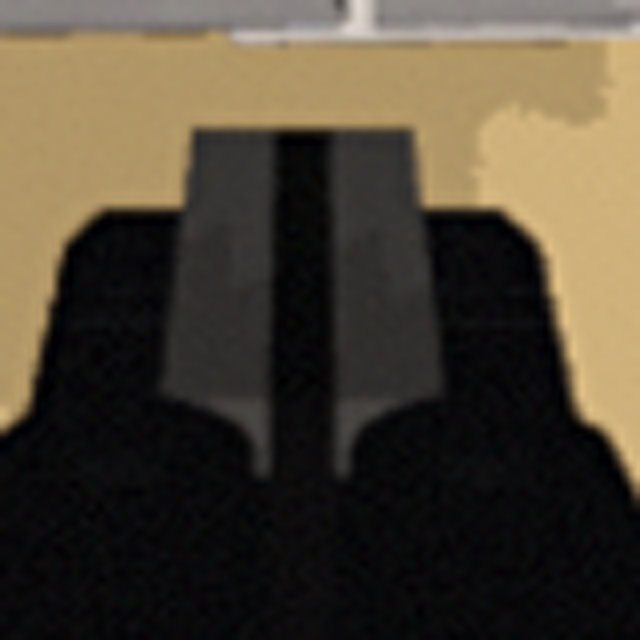

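```bash
python3 - <<'E'
from h import *
from rig import r
s=r.sense(); p=s["eef_pos"]; R=rot(s["tcp_rot"])
for n in("scene","side"):
    f=grab(n,n+"2"); 
    L=np.array([[0,0,0],[0,-11,0],[0,11,0],[8,0,0],[-8,0,0],[0,0,-38]])
    u=proj(f,p+L@R.T); print(n,u.round(1))
    c=u[0].astype(int); x0,y0=max(c[0]-50,0),max(c[1]-60,0); im=f["image"].copy()
    f["image"]=im; crop(f,x0,y0,x0+100,y0+90,7,n+"2c"); print(x0,y0,((u-[x0,y0])*7).round())
E
```

```text
scene [[358.8 203.9]
 [362.2 206.8]
 [355.5 201.1]
 [355.2 204.9]
 [362.4 203. ]
 [361.  186.1]]
308 143 [[356. 427.]
 [379. 447.]
 [332. 407.]
 [330. 433.]
 [381. 420.]
 [371. 302.]]
side [[238.2 112.4]
 [237.4 110.8]
 [239.  113.9]
 [240.7 112.1]
 [235.7 112.7]
 [237.8 101.2]]
188 52 [[351. 423.]
 [346. 412.]
 [357. 434.]
 [369. 420.]
 [334. 425.]
 [349. 344.]]
```

View pics/scene2c.png

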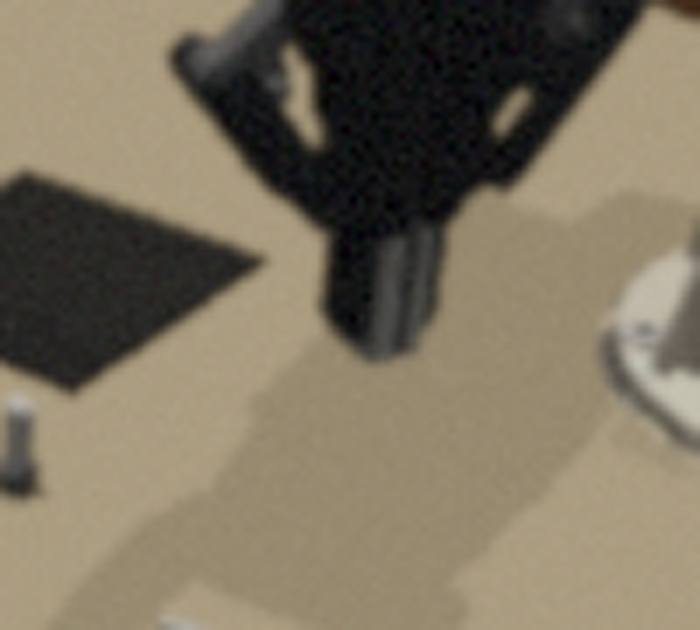

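View pics/side2c.png

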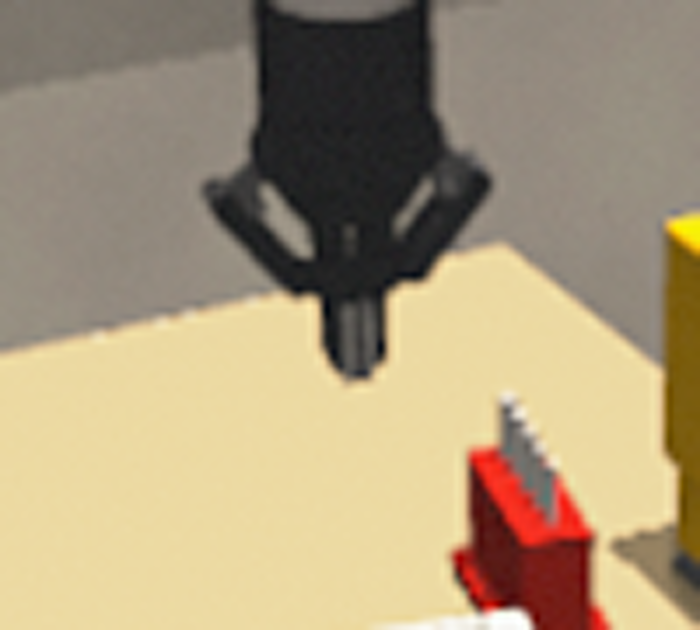

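arm_command(
  targets=[
    [-0.036,0,0,0,0,0],
    [-0.036,0,0.02,0,0,0],
    [-0.036,0,0.036,0,0,0],
    [-0.036,0,0.041,0,0,0],
    [0,0,0.041,0,0,0],
    [0,0,0.04,0,0,0],
    [0,0,0.01,0,0,0],
    [0,0,0,0,0,0],
    [0,0,0,0,0,0],
  ],
)

```text
clock: 2.65
eef_pos: [412.6, 180.2, 82.2]
tcp_rot: [3.141, 0.0, -0.214]
contact_force: [0.5, 0.3, 0.8]
opening: -0.004
```

```bash
python3 - <<'E'
from h import *
from rig import r
st()
s=r.sense(); p=s["eef_pos"]; R=rot(s["tcp_rot"])
f=grab("side","side3")
u=proj(f,p+np.array([[0,0,0],[0,11,0],[0,0,-26]])@R.T); print(u)
c=u[0].astype(int); crop(f,c[0]-50,c[1]-60,c[0]+50,c[1]+40,6,"side3c"); print((u-c+[50,60])*6)
E
```

```text
2.65 [412.6 180.2  82.2] [ 3.1414e+00  4.0000e-04 -2.1400e-01] [0.5 0.3 0.8] -0.004
[[201.50572497 164.53497036]
 [202.1313973  166.27077379]
 [200.90739994 157.72093411]]
[[303.03434983 363.20982218]
 [306.78838382 373.62464277]
 [299.44439962 322.32560467]]
```

View pics/side3c.png

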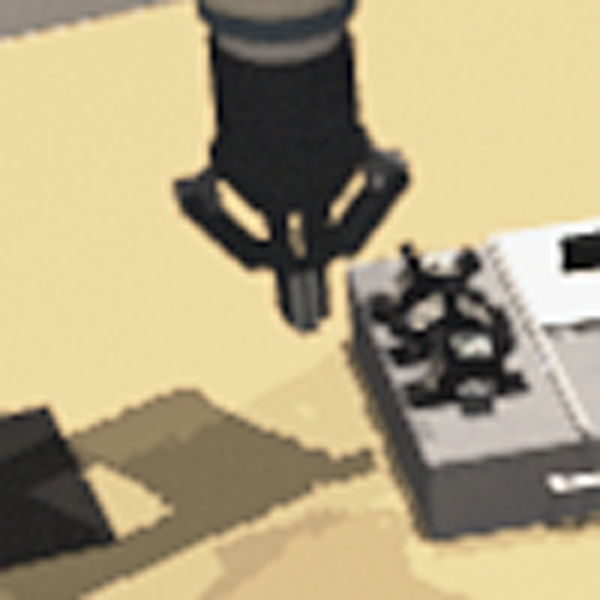

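arm_command(
  targets=[
    [0,0,0.025,0,0,0],
    [0,0,0.03,0,0,0],
    [0,0,0.02,0,0,0],
    [0,0,0.002,0,0,0],
    [0,0,0.002,0,0,0],
    [0,0,0.002,0,0,0],
  ],
)

```text
clock: 3.2
eef_pos: [414.1, 180.3, 2.1]
tcp_rot: [-3.14, -0.002, -0.215]
contact_force: [0.2, -0.2, -0.0]
opening: 0.003
```

arm_command(
  targets=[
    [0,0,0.002,0,0,0],
    [0,0,0.002,0,0,0],
    [0,0,0.002,0,0,0],
    [0,0,0,0,0,0],
  ],
)

```text
clock: 3.53
eef_pos: [412.6, 179.7, -5.3]
tcp_rot: [-3.141, -0.001, -0.215]
contact_force: [0.1, -0.4, 0.3]
opening: 0.001
```

arm_command(
  targets=[
    [0,0,0.005,0,0,0],
    [0,0,0.005,0,0,0],
    [0,0,0.003,0,0,0],
    [0,0,0.001,0,0,0],
    [0,0,0,0,0,0],
  ],
)

```text
clock: 3.95
eef_pos: [412.0, 179.4, -20.1]
tcp_rot: [3.141, 0.001, -0.215]
contact_force: [0.2, -0.1, -0.5]
opening: -0.001
```

arm_command(
  targets=[
    [0,0,0.002,0,0,0],
    [0,0,0.002,0,0,0],
    [0,0,0.002,0,0,0],
    [0,0,0,0,0,0],
  ],
)

```text
clock: 4.28
eef_pos: [412.2, 179.5, -25.9]
tcp_rot: [3.141, 0.0, -0.215]
contact_force: [0.1, 0.1, 0.5]
opening: 0.002
```

arm_command(
  targets=[
    [0,0,0.0015,0,0,0],
    [0,0,0.0015,0,0,0],
    [0,0,0,0,0,0],
  ],
)

```text
clock: 4.53
eef_pos: [412.4, 179.6, -26.2]
tcp_rot: [3.142, 0.0, -0.215]
contact_force: [-9.2, -4.8, 48.7]
opening: 0.0
```

arm_command(
  targets=[
    [0,0,-0.02,0,0,0],
    [0,0,-0.038,0,0,0],
    [0.005,-0.01,-0.037,0,0,0],
    [0.015,-0.024,-0.017,0,0,0],
    [0.016,-0.026,0,0,0,0],
    [0.012,-0.02,0,0,0,0],
    [0.006,-0.008,0,0,0,0],
    [0,0,0,0,0,0],
    [0,0,0,0,0,0],
  ],
)

```text
clock: 5.28
eef_pos: [482.8, 253.4, 82.7]
tcp_rot: [3.14, 0.002, -0.215]
contact_force: [-1.2, -0.1, -0.1]
opening: 0.0
```

```bash
cat >> h.py <<'E'
YAW=-0.211
CX=np.array([np.cos(YAW),np.sin(YAW)]); CY=np.array([-np.sin(YAW),np.cos(YAW)])
M=np.array([506.2,202.3])   # mid axle
def rel(wheel):  # tool position in wheel frame (case x,y; tip z)
    from rig import r
    s=r.sense(); p=s["eef_pos"]; d=p[:2]-M; 
    print("relx %.1f rely %.1f tipz %.1f yawerr %.4f op %.3f F %s t %.2f"%(d@CX, d@CY-46*wheel, p[2]+26, s["tcp_rot"][2]-YAW, s["opening"], s["contact_force"].round(1), s["clock"]))
E
python3 -c "
from h import *
rel(1); f=grab('wrist','w2')
cv2.imwrite('pics/w2b.png',cv2.resize(f['image'],(800,600),interpolation=cv2.INTER_CUBIC))"
```

```text
relx -33.5 rely -1.0 tipz 108.7 yawerr -0.0036 op 0.000 F [-1.2 -0.1 -0.1] t 5.28
```

View pics/w2b.png

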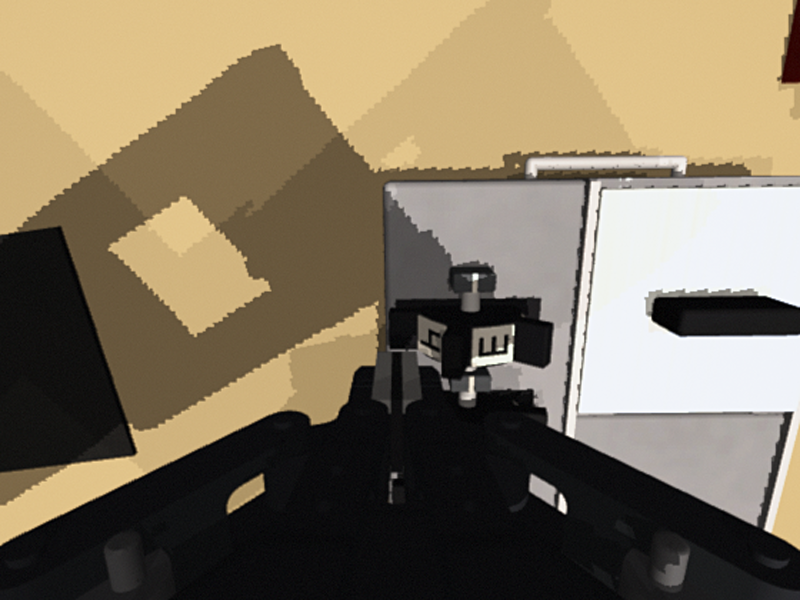

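```bash
python3 -c "
from h import *
f=load('w2'); crop(f,255,170,405,310,5,'w2c')
A=onz(f,np.array([(470,272),(468,393)])*.7,71)[:,:2]
print(A.round(1),((A-M)@np.c_[CX,CY]).round(1))"
```

```text
[[517.3 275.4]
 [507.1 221.3]] [[-4.5 73.8]
 [-3.1 18.8]]
```

View pics/w2c.png

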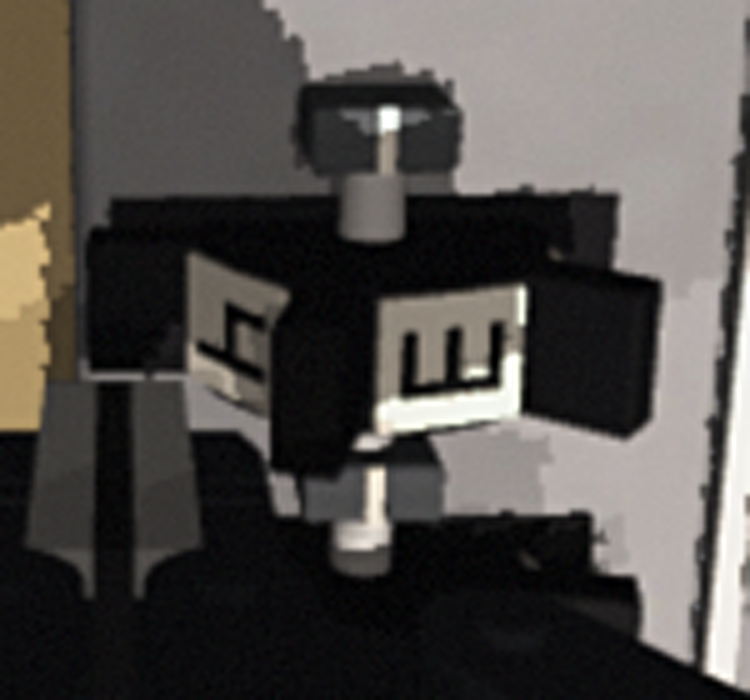

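```bash
python3 -c "
from h import *
f=load('w2')
A=onz(f,np.array([(387,148),(375,495)])/5+(255,170),71)[:,:2]
print(A.round(1),((A-M)@np.c_[CX,CY]).round(1))
print(f['xyz'])
A=onz(f,np.array([(387+11,148),(375+11,495)])/5+(255,170),71)[:,:2]
print(((A-M)@np.c_[CX,CY]).round(1))"
```

```text
[[518.3 269.4]
 [509.3 225.2]] [[-2.2 68.2]
 [-1.8 23. ]]
[495.88430108 319.16780291 251.7667274 ]
[[-0.9 68.2]
 [-0.4 23. ]]
```

arm_command(
  targets=[
    [0,-0.001,0.01,0,0,0],
    [0,0,0.009,0,0,0],
    [0.004,0,0,0,0,0],
    [0.006,0,0,0,0,0],
    [0.006,0,0,0,0,0],
    [0.006,0,0,0,0,0],
    [0.006,0,0,0,0,0],
    [0.005,0,0,0,0,0],
    [0.004,0,0,0,0,0],
    [0.002,0,0,0,0,0],
    [0,0,0,0,0,0],
  ],
)

```text
clock: 6.25
eef_pos: [522.8, 246.6, 64.3]
tcp_rot: [-3.141, -0.0, -0.215]
contact_force: [0.4, 0.8, 0.3]
opening: -0.003
```

```bash
sed -i 's/M=np.array(\[506.2,202.3\])/M=np.array([505.6,202.4])/' h.py; python3 -c "
from h import *
rel(1); f=grab('wrist','w3')
crop(f,255,170,405,310,5,'w3c')"
```

```text
relx 7.5 rely 0.8 tipz 90.3 yawerr -0.0044 op -0.003 F [0.4 0.8 0.3] t 6.25
```

View pics/w3c.png

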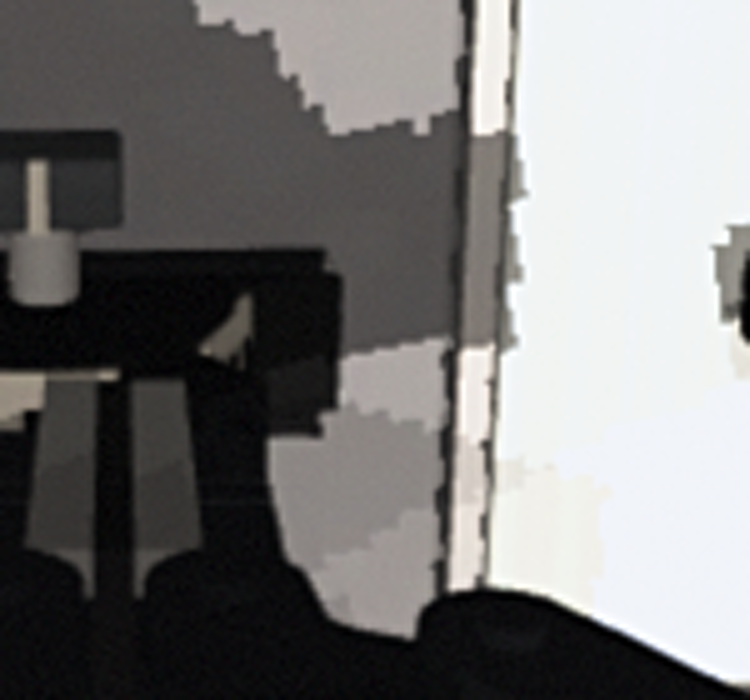

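arm_command(
  targets=[
    [0,0,-0.01,0,0,0],
    [-0.002,0,-0.012,0,0,0],
  ],
)

```text
clock: 6.47
eef_pos: [519.8, 246.9, 86.5]
tcp_rot: [3.141, 0.001, -0.215]
contact_force: [1.0, 0.5, 0.1]
opening: 0.001
```

arm_command(
  targets=[
    [-0.005,0,0,0,0,0],
    [0,0,0,0,0,0],
    [0,0,0,0,0,0],
    [0,0,0,0,0,0],
    [0,0,0,0,0,0],
  ],
  fingers=0.07,
  squeeze=20,
)

```text
clock: 6.88
eef_pos: [515.2, 248.2, 86.2]
tcp_rot: [3.141, 0.0, -0.215]
contact_force: [-0.2, 0.8, -0.3]
opening: 0.709
```

```bash
python3 -c "
from h import *
rel(1); f=grab('wrist','w4')
crop(f,175,170,375,310,4,'w4c')"
```

```text
relx -0.2 rely 0.7 tipz 112.2 yawerr -0.0039 op 0.709 F [-0.2  0.8 -0.3] t 6.88
```

View pics/w4c.png

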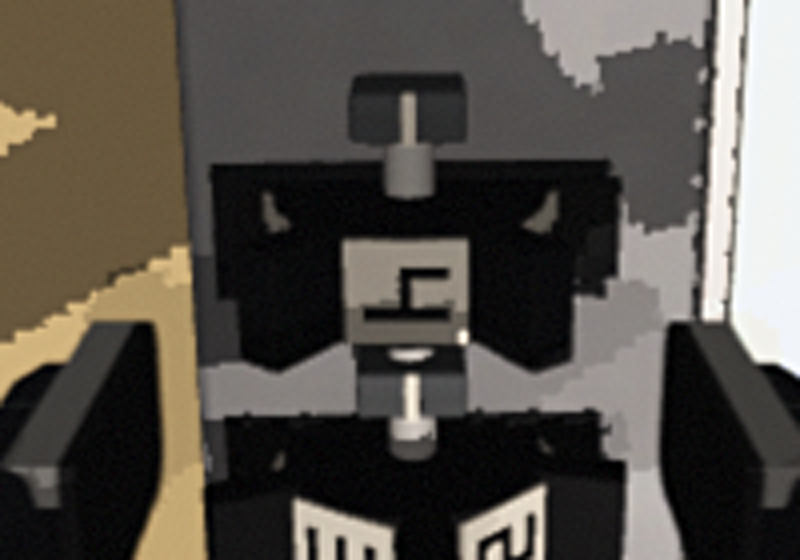

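arm_command(
  targets=[
    [0,0.012,0,0,0,0],
    [0.004,0.014,0,0,0,0],
    [0.01,0.013,0,0,0,0],
    [0.008,0.008,0,0,0,0],
    [0,0,0,0,0,0],
  ],
  fingers=0,
)

```text
clock: 7.35
eef_pos: [527.8, 195.1, 86.4]
tcp_rot: [3.141, -0.0, -0.217]
contact_force: [-0.5, 0.7, -0.1]
opening: 0.108
```

```bash
python3 -c "
from h import *
rel(0); f=grab('wrist','w5')
crop(f,175,170,375,310,4,'w5c')"
```

```text
relx 23.2 rely -2.4 tipz 112.4 yawerr -0.0060 op 0.108 F [-0.5  0.7 -0.1] t 7.35
```

View pics/w5c.png

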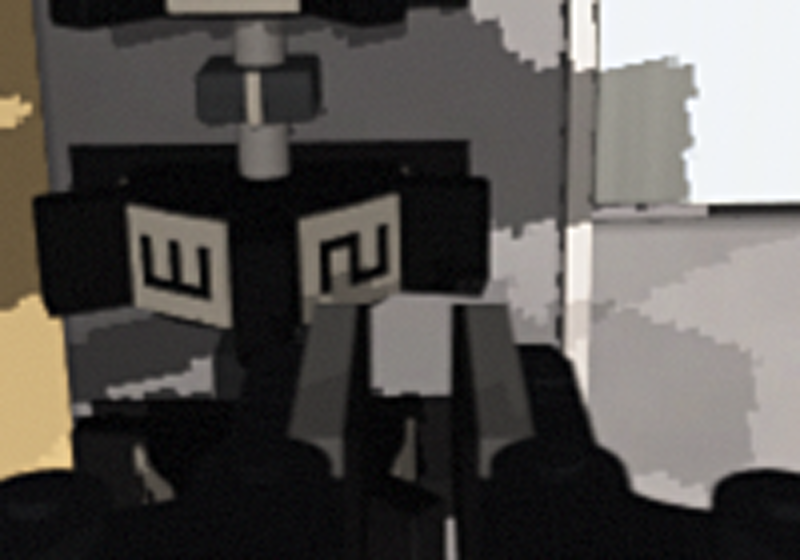

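arm_command(
  targets=[
    [0,-0.002,0,0,0,0],
    [0,0,0.008,0,0,0],
    [0,0,0.014,0,0,0],
    [0,0,0,0,0,0],
    [-0.005,0,0,0,0,0],
    [-0.006,0,0,0,0,0],
    [-0.006,0,0,0,0,0],
    [-0.006,0,0,0,0,0],
    [-0.004,0,0,0,0,0],
    [-0.002,0,0,0,0,0],
    [0,0,0,0,0,0],
  ],
)

```text
clock: 8.32
eef_pos: [498.4, 205.9, 64.7]
tcp_rot: [-3.141, -0.0, -0.215]
contact_force: [0.6, 0.4, 0.3]
opening: -0.0
```

```bash
python3 -c "
from h import *
rel(0)"
```

```text
relx -7.7 rely 1.9 tipz 90.7 yawerr -0.0037 op -0.000 F [0.6 0.4 0.3] t 8.32
```

Lift off and move on to above the right wheel's push start, looking at the wheels on the way.

arm_command(
  targets=[
    [0,0,-0.01,0,0,0],
    [0.002,0,-0.012,0,0,0],
    [0.005,0,0,0,0,0],
    [0,0,0,0,0,0],
    [0,0,0,0,0,0],
  ],
  fingers=0,
)

```text
clock: 8.73
eef_pos: [506.2, 204.1, 86.4]
tcp_rot: [-3.141, -0.0, -0.215]
contact_force: [0.7, 0.7, 0.4]
opening: -0.004
```

```bash
python3 -c "
from h import *
rel(0); f=grab('wrist','w6')
crop(f,175,150,375,290,4,'w6c')"
```

```text
relx 0.2 rely 1.8 tipz 112.4 yawerr -0.0045 op -0.004 F [0.7 0.7 0.4] t 8.73
```

View pics/w6c.png

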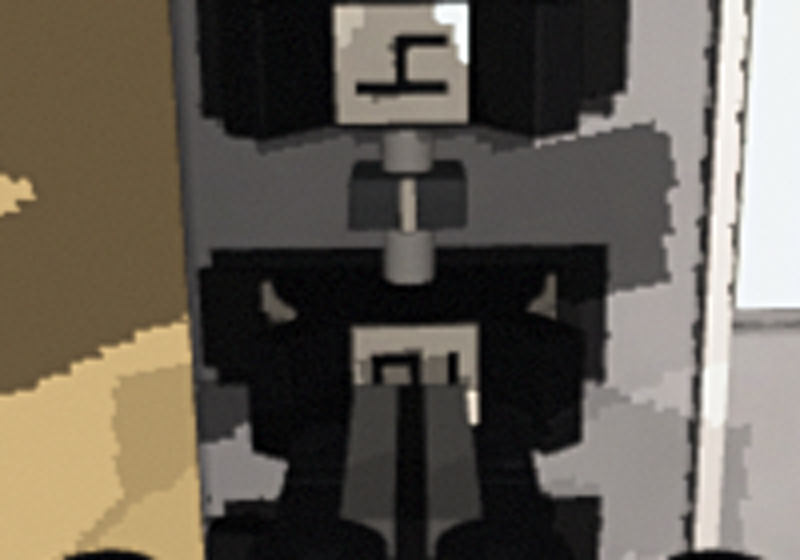

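arm_command(
  targets=[
    [0,0.002,0,0,0,0],
    [0,0,0,0,0,0],
    [0,0,0,0,0,0],
    [0,0,0,0,0,0],
    [0,0,0.012,0,0,0],
    [0,0,0.013,0,0,0],
    [0,0,0.01,0,0,0],
    [0,0,0,0,0,0],
  ],
  fingers=0.07,
)

```text
clock: 9.45
eef_pos: [503.7, 201.6, 48.9]
tcp_rot: [3.139, 0.003, -0.215]
contact_force: [-1.0, -0.1, -0.1]
opening: 0.818
```

```bash
python3 -c "
from h import *
rel(0); f=grab('wrist','w7')
crop(f,175,150,375,290,4,'w7c')"
```

```text
relx -1.7 rely -1.1 tipz 74.9 yawerr -0.0040 op 0.818 F [-1.  -0.1 -0.1] t 9.45
```

View pics/w7c.png

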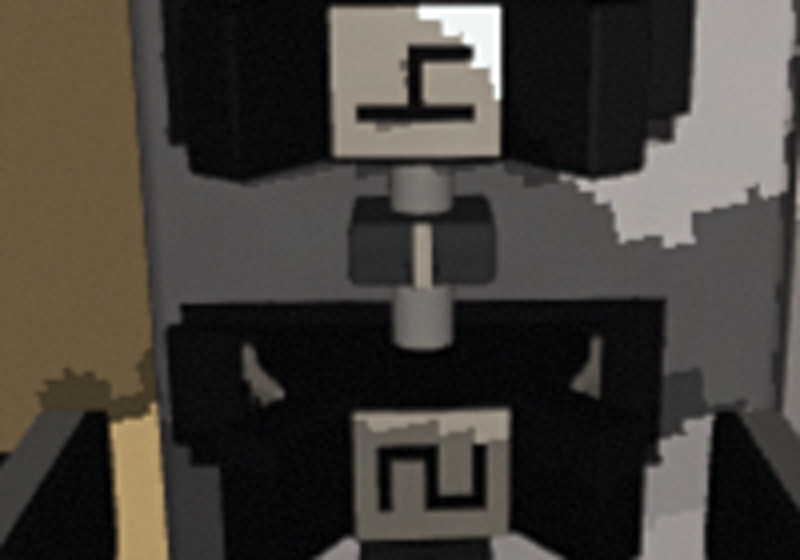

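arm_command(
  targets=[
    [0.001,0,-0.001,0,0,0],
    [0,0,0,0,0,0],
  ],
)

```text
clock: 9.67
eef_pos: [506.9, 202.2, 52.9]
tcp_rot: [-3.141, -0.001, -0.215]
contact_force: [-0.5, 0.2, 0.4]
opening: 0.815
```

```bash
python3 -c "
from h import *
rel(0)"
```

```text
relx 1.3 rely 0.1 tipz 78.9 yawerr -0.0039 op 0.815 F [-0.5  0.2  0.4] t 9.67
```

arm_command(
  targets=[
    [0,0,0,0,0,0],
    [0,0,0,0,0,0],
    [0,0,0,0,0,0],
  ],
)

```text
clock: 9.92
eef_pos: [506.6, 202.2, 52.8]
tcp_rot: [-3.141, -0.001, -0.215]
contact_force: [0.3, 0.3, 1.0]
opening: 0.825
```

```bash
python3 -c "
from h import *
rel(0)"
```

```text
relx 1.0 rely -0.0 tipz 78.8 yawerr -0.0040 op 0.825 F [0.3 0.3 1. ] t 9.92
```

arm_command(
  targets=[
    [-0.001,0,0,0,0,0],
    [0,0,0,0,0,0],
    [0,0,0,0,0,0],
    [0,0,0,0,0,0],
    [0,0,0,0,0,0],
  ],
  fingers=0.045,
)

```text
clock: 10.33
eef_pos: [505.6, 202.3, 52.8]
tcp_rot: [-3.141, -0.0, -0.215]
contact_force: [-0.4, -0.6, 6.1]
opening: 0.547
```

```bash
python3 -c "
from h import *
rel(0); f=grab('wrist','w8')
crop(f,175,150,375,290,4,'w8c')"
```

```text
relx -0.0 rely -0.1 tipz 78.8 yawerr -0.0040 op 0.547 F [-0.4 -0.6  6.1] t 10.33
```

View pics/w8c.png

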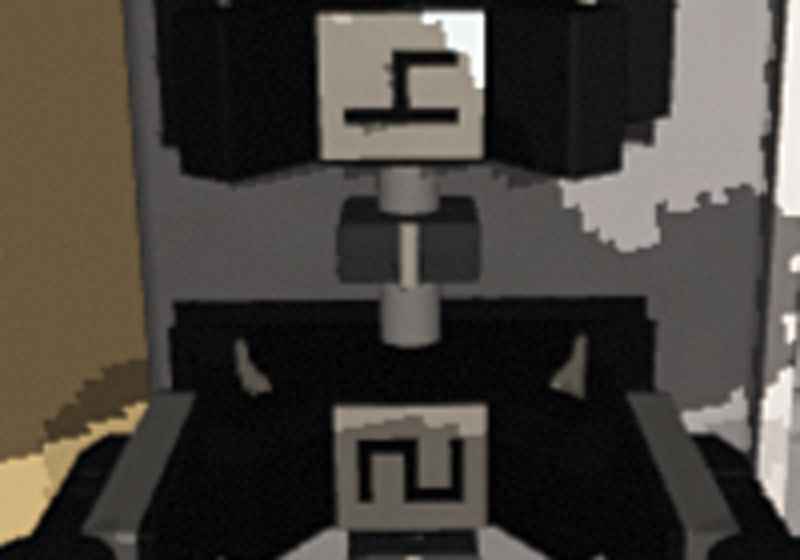

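arm_command(
  targets=[
    [0,0,0,0,0,0],
    [0,0,0,0,0,0],
    [0,0,0,0,0,0],
    [0,0,-0.014,0,0,0],
    [0,0,-0.014,0,0,0],
    [0,-0.012,0,0,0,0],
    [0,-0.016,0,0,0,0],
    [0,-0.012,0,0,0,0],
    [0,-0.006,0,0,0,0],
    [0,0,0.014,0,0,0],
    [0,0,0.014,0,0,0],
    [0,0,0,0,0,0],
    [0,0,0,0,0,0],
    [0,0,0,0,0,0],
    [0,0,0,0,0,0],
  ],
  fingers=0.07,
)

```text
clock: 11.63
eef_pos: [515.6, 247.5, 52.9]
tcp_rot: [-3.141, -0.001, -0.215]
contact_force: [0.1, -0.7, 0.7]
opening: 0.82
```

```bash
python3 -c "
from h import *
rel(1)"
```

```text
relx 0.3 rely 0.2 tipz 78.9 yawerr -0.0039 op 0.820 F [ 0.1 -0.7  0.7] t 11.63
```

arm_command(
  targets=[
    [0,0,0,0,0,0],
    [0,0,0,0,0,0],
    [0,0,0,0,0,0],
    [0,0,0,0,0,0],
    [0,0,0,0,0,0],
  ],
  fingers=0.045,
)

```text
clock: 12.05
eef_pos: [515.4, 247.4, 53.1]
tcp_rot: [-3.141, -0.0, -0.215]
contact_force: [-2.1, 0.8, 4.9]
opening: 0.55
```

```bash
python3 -c "
from h import *
rel(1); f=grab('wrist','w9')
crop(f,175,150,375,290,4,'w9c')"
```

```text
relx 0.1 rely 0.0 tipz 79.1 yawerr -0.0041 op 0.550 F [-2.1  0.8  4.9] t 12.05
```

View pics/w9c.png

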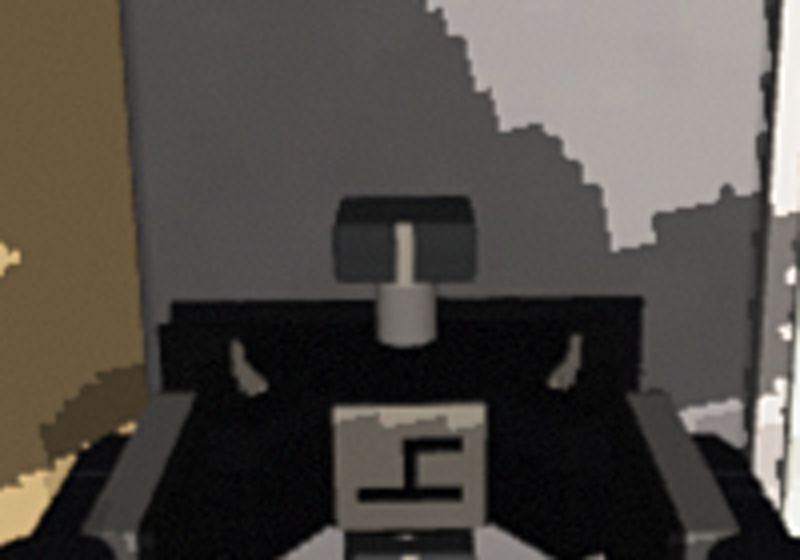

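arm_command(
  targets=[
    [0,0,0,0,0,0],
    [0,0,0,0,0,0],
    [0,0,0,0,0,0],
    [0,0,-0.015,0,0,0],
    [0,0,-0.018,0,0,0],
  ],
  fingers=0.07,
)

```text
clock: 12.52
eef_pos: [514.1, 246.6, 84.4]
tcp_rot: [3.14, 0.002, -0.215]
contact_force: [-0.3, 0.3, 0.4]
opening: 0.816
```

arm_command(
  targets=[
    [-0.004,0.01,0,0,0,0],
    [-0.006,0.02,0,0,0,0],
    [-0.008,0.025,0,0,0,0],
    [-0.008,0.022,0,0,0,0],
    [-0.007,0.015,0,0,0,0],
    [0,0,0,0,0,0],
    [0,0,0,0,0,0],
    [0,0,0,0,0,0],
  ],
  fingers=0,
)

```text
clock: 13.18
eef_pos: [464.0, 164.7, 85.4]
tcp_rot: [-3.141, -0.001, -0.215]
contact_force: [-0.2, -0.3, -0.5]
opening: 0.002
```

```bash
python3 -c "
from h import *
rel(-1); f=grab('wrist','w10')
cv2.imwrite('pics/w10b.png',f['image'][60:400])"
```

```text
relx -32.8 rely 0.4 tipz 111.4 yawerr -0.0043 op 0.002 F [-0.2 -0.3 -0.5] t 13.18
```

View pics/w10b.png

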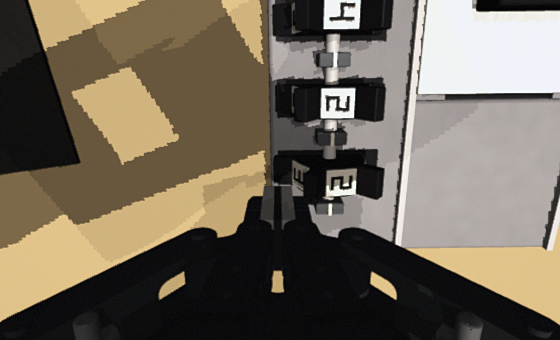

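arm_command(
  targets=[
    [0,0,0.01,0,0,0],
    [0,0,0.011,0,0,0],
    [0.004,0,0,0,0,0],
    [0.006,0,0,0,0,0],
    [0.006,0,0,0,0,0],
    [0.006,0,0,0,0,0],
    [0.006,0,0,0,0,0],
    [0.006,0,0,0,0,0],
    [0.004,0,0,0,0,0],
    [0.003,0,0,0,0,0],
    [0,0,0,0,0,0],
    [0,0,-0.01,0,0,0],
    [-0.002,0,-0.012,0,0,0],
  ],
)

```text
clock: 14.32
eef_pos: [500.9, 155.8, 86.5]
tcp_rot: [3.141, 0.001, -0.215]
contact_force: [0.3, 0.1, 0.0]
opening: 0.001
```

arm_command(
  targets=[
    [-0.006,0,0,0,0,0],
    [0,0,0,0,0,0],
    [0,0,0,0,0,0],
    [0,0,0,0,0,0],
    [0,0,0,0,0,0],
  ],
  fingers=0.07,
)

```text
clock: 14.73
eef_pos: [495.4, 157.4, 86.3]
tcp_rot: [3.141, 0.0, -0.215]
contact_force: [-0.0, -0.7, 0.2]
opening: 0.709
```

```bash
python3 -c "
from h import *
rel(-1); f=grab('wrist','w11')
crop(f,175,150,375,290,4,'w11c')"
```

```text
relx -0.6 rely -0.2 tipz 112.3 yawerr -0.0038 op 0.709 F [-0.  -0.7  0.2] t 14.73
```

View pics/w11c.png

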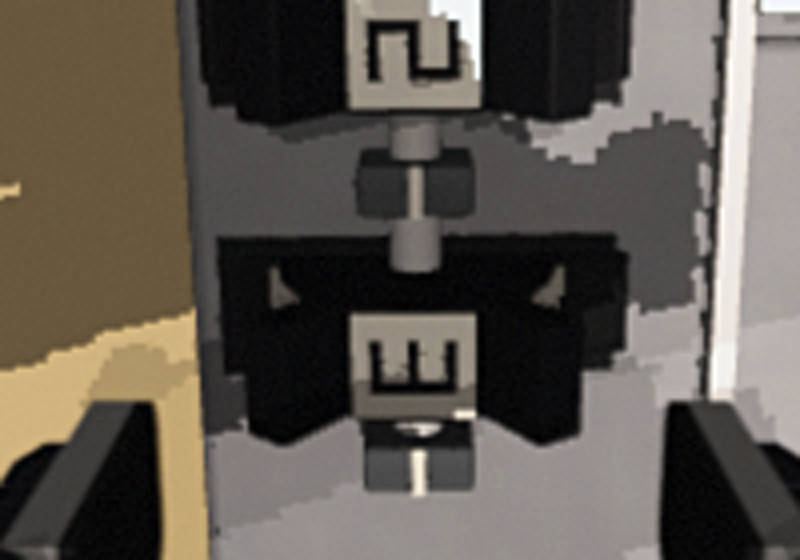

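```bash
python3 -c "
from h import *
from rig import r
print(r.sense()['qpos'])
plan([618.3,234,90],1.36,14)"
```

```text
[ 3.04587705e-01  3.43502943e-01  1.95931045e+00 -4.95198333e-05
  8.39065422e-01  5.19496218e-01]
[[0.0074,-0.0072,-0.0003,-0,0,-0.1125],[0.0082,-0.0063,-0.0003,-0,0,-0.1125],[0.0088,-0.0054,-0.0003,-0,0,-0.1125],[0.0094,-0.0044,-0.0003,-0,0,-0.1125],[0.0098,-0.0033,-0.0003,-0,0,-0.1125],[0.0101,-0.0022,-0.0003,-0,0,-0.1125],[0.0103,-0.001,-0.0003,-0,0,-0.1125],[0.0103,0.0002,-0.0002,-0,0,-0.1125],[0.0103,0.0013,-0.0003,-0,0,-0.1125],[0.0101,0.0025,-0.0002,-0,0,-0.1125],[0.0097,0.0036,-0.0003,-0,0.0001,-0.1125],[0.0093,0.0046,-0.0002,-0.0001,0,-0.1125],[0.0087,0.0056,-0.0003,-0,0.0001,-0.1124],[0.0079,0.0066,-0.0002,-0.0001,0,-0.1125]]
end [618.31 233.98  89.99] [3.1416 0.     1.36  ]
```

arm_command(
  targets=[
    [0.007,-0.007,-0.002,0,0,-0.1125],
    [0.008,-0.006,-0.002,0,0,-0.1125],
    [0.009,-0.005,0,0,0,-0.1125],
    [0.009,-0.004,0,0,0,-0.1125],
    [0.01,-0.003,0,0,0,-0.1125],
    [0.01,-0.002,0,0,0,-0.1125],
    [0.01,-0.001,0,0,0,-0.1125],
    [0.01,0,0,0,0,-0.1125],
    [0.01,0.001,0,0,0,-0.1125],
    [0.01,0.002,0,0,0,-0.1125],
    [0.01,0.004,0,0,0,-0.1125],
    [0.009,0.005,0,0,0,-0.1125],
    [0.009,0.006,0,0,0,-0.1125],
    [0.008,0.007,0,0,0,-0.1125],
    [0,0,0,0,0,0],
    [0,0,0,0,0,0],
  ],
  fingers=0.05,
)

```text
clock: 16.12
eef_pos: [617.8, 232.0, 89.8]
tcp_rot: [-3.141, 0.0, 1.357]
contact_force: [0.7, 0.2, 0.0]
opening: 0.583
```

```bash
python3 -c "
from h import *
st();rel(0); f=grab('wrist','w12')
p=proj(f,[[618.3,234,83],[618.3,234,72]]);print(p)
cv2.imwrite('pics/w12b.png',cv2.resize(f['image'],(800,600)))"
```

```text
16.12 [617.8 232.   89.8] [-3.1409e+00  5.0000e-04  1.3566e+00] [0.7 0.2 0. ] 0.583
relx 103.5 rely 52.4 tipz 115.8 yawerr 1.5676 op 0.583 F [0.7 0.2 0. ] t 16.12
[[280.60480442 241.7765896 ]
 [280.43404301 235.47265869]]
```

View pics/w12b.png

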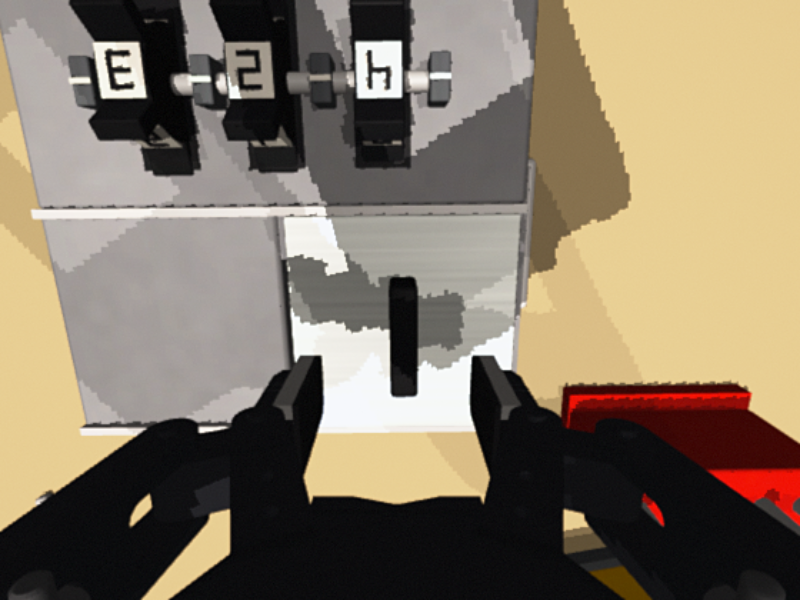

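```bash
python3 -c "
from h import *
f=load('w12')
for z in (0,60,100): print(z,onz(f,np.array([(565,395),(750,390),(565,465)])*.7,z).round(0).tolist())
f=load('side1'); crop(f,240,90,330,150,8,'s1r')"
```

```text
0 [[705.0, 323.0, 0.0], [727.0, 439.0, 0.0], [757.0, 317.0, 0.0]]
60 [[670.0, 306.0, 60.0], [686.0, 394.0, 60.0], [709.0, 301.0, 60.0]]
100 [[646.0, 294.0, 100.0], [659.0, 365.0, 100.0], [677.0, 290.0, 100.0]]
```

View pics/s1r.png

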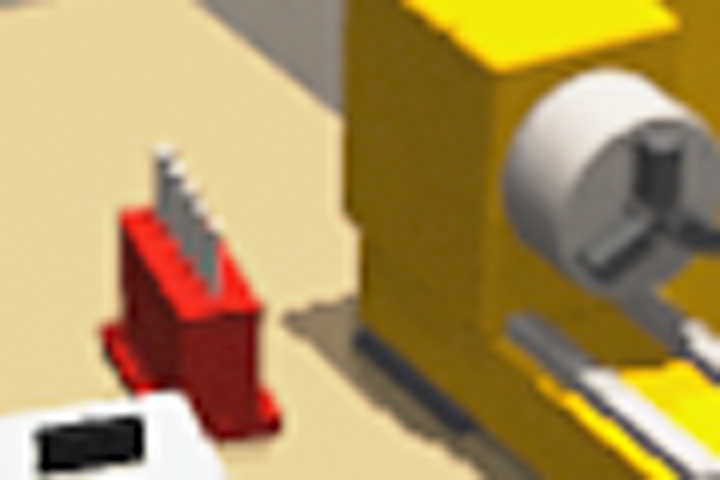

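arm_command(
  targets=[
    [0.0015,0,0.015,0,0,0],
    [0,0,0.02,0,0,0],
    [0,0,0.013,0,0,0],
    [0,0,0.002,0,0,0],
    [0,0,0,0,0,0],
  ],
)

```text
clock: 16.58
eef_pos: [617.1, 233.0, 39.4]
tcp_rot: [-3.139, 0.001, 1.359]
contact_force: [-0.7, -1.0, -0.7]
opening: 0.582
```

arm_command(
  targets=[
    [0,0,0,0,0,0],
    [0,0,0,0,0,0],
    [0,0,0,0,0,0],
    [0,0,0,0,0,0],
    [0,0,0,0,0,0],
    [0,0,0,0,0,0],
  ],
  fingers=0,
  squeeze=25,
)

```text
clock: 17.08
eef_pos: [619.0, 233.8, 41.5]
tcp_rot: [3.14, -0.001, 1.36]
contact_force: [-1.4, 0.9, 5.9]
opening: 0.132
```

arm_command(
  targets=[
    [-0.005,0,0,0,0,0],
    [-0.01,0,0,0,0,0],
    [-0.01,0,0,0,0,0],
  ],
)

```text
clock: 17.33
eef_pos: [614.0, 209.6, 41.5]
tcp_rot: [3.14, -0.002, 1.361]
contact_force: [0.2, 2.7, 6.2]
opening: 0.133
```

arm_command(
  targets=[
    [-0.012,0,0,0,0,0],
    [-0.014,0,0,0,0,0],
    [-0.014,0,0,0,0,0],
    [-0.014,0,0,0,0,0],
    [-0.012,0,0,0,0,0],
    [-0.008,0,0,0,0,0],
    [-0.004,0,0,0,0,0],
    [-0.002,0,0,0,0,0],
    [0,0,0,0,0,0],
  ],
)

```text
clock: 18.08
eef_pos: [598.1, 131.9, 41.5]
tcp_rot: [3.138, -0.003, 1.359]
contact_force: [2.9, 7.5, 4.2]
opening: 0.133
```

arm_command(
  targets=[
    [-0.002,0,0,0,0,0],
    [-0.001,0,0,0,0,0],
    [0,0,0,0,0,0],
  ],
)

```text
clock: 18.33
eef_pos: [598.1, 131.7, 41.6]
tcp_rot: [3.138, -0.007, 1.359]
contact_force: [4.0, 21.0, -0.0]
opening: 0.134
```

arm_command(
  targets=[
    [0.002,0,0,0,0,0],
    [0,0,0,0,0,0],
  ],
)

```text
clock: 18.5
eef_pos: [598.1, 131.8, 41.5]
tcp_rot: [3.138, -0.003, 1.36]
contact_force: [3.0, 9.6, 2.9]
opening: 0.13
```

arm_command(
  targets=[
    [0,0,0,0,0,0],
    [0,0,0,0,0,0],
    [0,0,0,0,0,0],
    [0,0,-0.02,0,0,0],
    [0,0,-0.035,0,0,0],
    [0.01,0,-0.03,0,0,0],
    [0.03,0,0,0,0,0],
    [0.03,0,0,0,0,0],
    [0.02,0,0,0,0,0],
    [0,0,0,0,0,0],
    [0,0,0,0,0,0],
    [0,0,0,0,0,0],
  ],
  fingers=0.06,
)

```text
clock: 19.5
eef_pos: [614.3, 217.1, 124.9]
tcp_rot: [-3.141, 0.001, 1.36]
contact_force: [1.2, 0.1, 0.6]
opening: 0.702
```

```bash
python3 -c "
from h import *
st();f=grab('wrist','w13')
cv2.imwrite('pics/w13b.png',cv2.resize(f['image'],(800,600)))"
```

```text
19.5 [614.3 217.1 124.9] [-3.1405e+00  1.2000e-03  1.3601e+00] [1.2 0.1 0.6] 0.702
```

View pics/w13b.png

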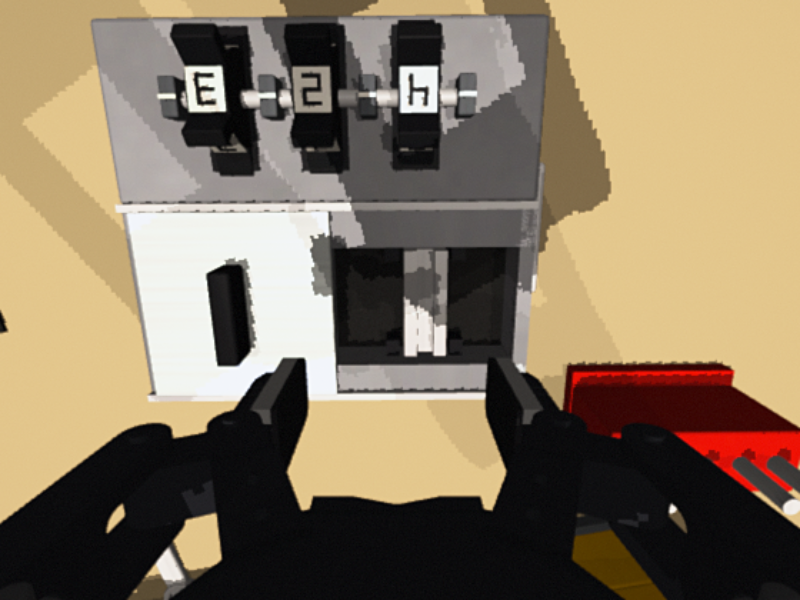

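```bash
python3 - <<'E'
from h import *
f=load("w13"); crop(f,220,160,380,270,5,"w13c")
B=onz(f,np.array([(404,250),(448,250),(448,356),(403,356)])*.7,49);print(B.round(1),B.mean(0).round(1),np.linalg.norm(np.roll(B,-1,0)-B,axis=1).round(1))
B=onz(f,np.array([(404,250),(448,250),(448,356),(403,356)])*.7+[2,0],49);print(B.mean(0).round(1))
print(proj(f,[614.3,217.1,150.9]))
E
```

```text
[[586.5 227.4  49. ]
 [591.5 251.2  49. ]
 [653.4 239.9  49. ]
 [647.9 214.   49. ]] [619.8 233.1  49. ] [24.3 62.9 26.5 62.9]
[620.2 234.7  49. ]
[[277.18575652 265.55730532]]
```

View pics/w13c.png

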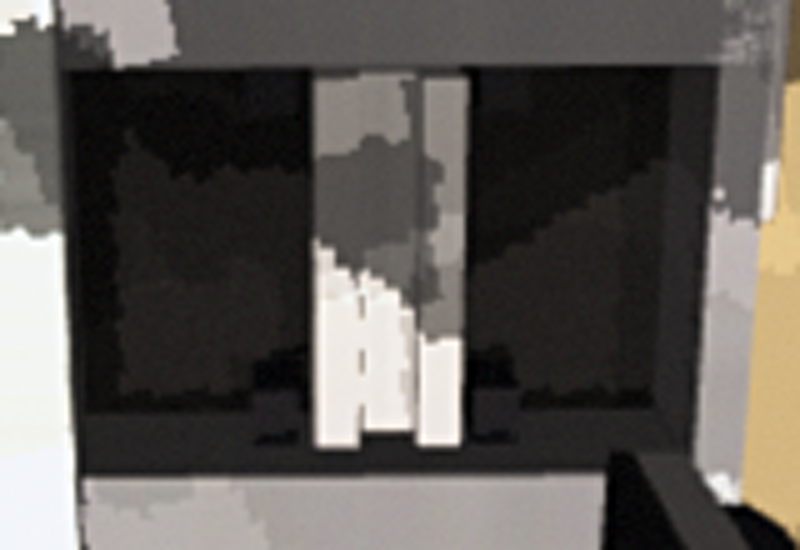

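arm_command(
  targets=[
    [0.009,0.001,0.01,0,0,0],
    [0.009,0.001,0.025,0,0,0],
    [0,0,0.03,0,0,0],
    [0,0,0.01,0,0,0],
    [0,0,0,0,0,0],
    [0,0,0,0,0,0],
  ],
  fingers=0.05,
)

```text
clock: 20.05
eef_pos: [620.3, 234.6, 50.0]
tcp_rot: [-3.14, 0.001, 1.359]
contact_force: [0.3, 0.1, -0.2]
opening: 0.587
```

```bash
python3 -c "
from h import *
st();f=grab('wrist','w14')
cv2.imwrite('pics/w14b.png',cv2.resize(f['image'],(800,600)))"
```

```text
20.05 [620.3 234.6  50. ] [-3.1403e+00  9.0000e-04  1.3595e+00] [ 0.3  0.1 -0.2] 0.587
```

View pics/w14b.png

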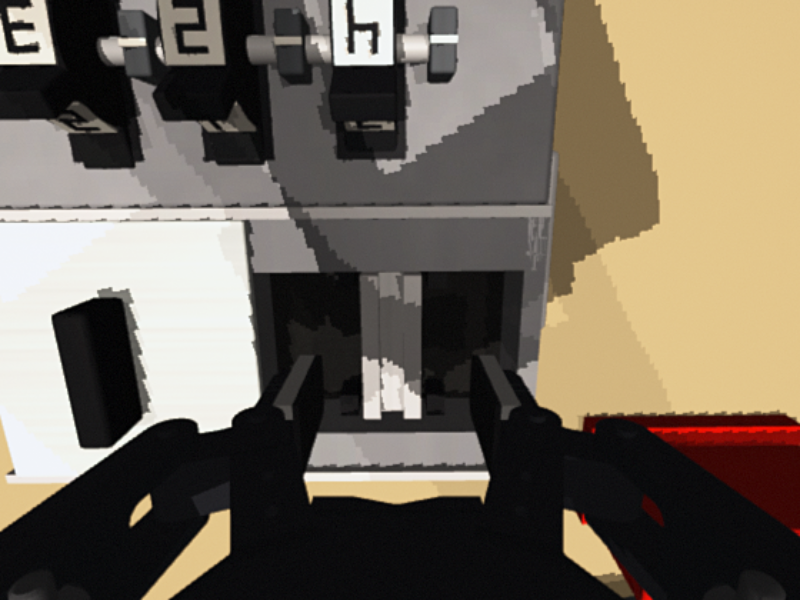

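```bash
python3 - <<'E'
from h import *
f=load("w14")
for o in (0,2):
  B=onz(f,np.array([(361,273),(421,273),(423,418),(362,418)])*.7+[o,0],49);print(B.mean(0).round(1),np.linalg.norm(np.roll(B,-1,0)-B,axis=1).round(1))
E
```

```text
[619.3 233.1  49. ] [23.3 63.  26.  63. ]
[619.5 234.2  49. ] [23.3 63.  26.  63. ]
```

Centred. Descend and grip.

arm_command(
  targets=[
    [0,0,0.014,0,0,0],
    [0,0,0.018,0,0,0],
    [0,0,0.01,0,0,0],
    [0,0,0.004,0,0,0],
    [0,0,0,0,0,0],
    [0,0,0,0,0,0],
  ],
)

```text
clock: 20.6
eef_pos: [620.9, 235.1, 4.8]
tcp_rot: [3.141, -0.0, 1.36]
contact_force: [0.6, 0.2, -0.3]
opening: 0.587
```

arm_command(
  targets=[
    [0,0,0,0,0,0],
    [0,0,0,0,0,0],
    [0,0,0,0,0,0],
    [0,0,0,0,0,0],
    [0,0,0,0,0,0],
    [0,0,0,0,0,0],
  ],
  fingers=0,
  squeeze=50,
)

```text
clock: 21.1
eef_pos: [621.3, 235.2, 5.5]
tcp_rot: [3.14, -0.001, 1.36]
contact_force: [-1.2, -1.5, 6.3]
opening: 0.269
```

```bash
python3 - <<'E'
from h import *
g=load("side1"); f=load("scene1")
for nm,F,J,o,s in (("side",g,[[(335,345),(395,330),(422,372),(355,388)],[(463,318),(535,300),(558,345),(482,362)]],(220,190),6),
               ("scene",f,[[(192,135),(235,122),(262,158),(215,168)],[(88,160),(132,147),(165,180),(108,194)]],(220,160),5)):
    for j in J:
        P=onz(F,np.array(j)/s+o,58); print(nm,P[:,:2].round().tolist(),P.mean(0).round(1),np.linalg.norm(np.roll(P,-1,0)-P,axis=1).round(1))
M1=onz(g,np.array([(188,162),(393,103),(488,220),(280,283)])/6+(220,190),3);print(M1.round(),M1.mean(0),np.linalg.norm(np.roll(M1,-1,0)-M1,axis=1).round(1))
M2=onz(f,np.array([(155,400),(342,327),(455,427),(265,510)])/5+(220,160),3);print(M2.round(),M2.mean(0),np.linalg.norm(np.roll(M2,-1,0)-M2,axis=1).round(1))
E
```

```text
side [[439.0, -273.0], [468.0, -277.0], [465.0, -308.0], [433.0, -303.0]] [ 451.3 -290.6   58. ] [29.6 31.3 32.4 30.7]
side [[500.0, -285.0], [536.0, -290.0], [529.0, -322.0], [492.0, -316.0]] [ 514.5 -303.1   58. ] [36.4 33.1 37.3 31.7]
scene [[464.0, -301.0], [435.0, -298.0], [447.0, -253.0], [476.0, -261.0]] [ 455.4 -278.2   58. ] [29.8 46.4 29.5 41.7]
scene [[530.0, -313.0], [501.0, -310.0], [506.0, -267.0], [541.0, -274.0]] [ 519.4 -291.1   58. ] [29.  43.9 35.1 41.1]
[[ 474.  -56.    3.]
 [ 593.  -62.    3.]
 [ 585. -171.    3.]
 [ 469. -164.    3.]] [ 530.19796702 -113.1611614     3.        ] [119.1 109.3 116.5 108.8]
[[ 588. -158.    3.]
 [ 467. -151.    3.]
 [ 475.  -43.    3.]
 [ 594.  -50.    3.]] [ 530.89754624 -100.23703792    3.        ] [121.2 107.6 118.5 108.1]
```

arm_command(
  targets=[
    [0,0,-0.006,0,0,0],
    [0,0,-0.02,0,0,0],
    [0,0,-0.035,0,0,0],
    [0,0,-0.04,0,0,0],
    [0,0,-0.015,0,0,0],
    [0,0,0,0,0,0],
  ],
)

```text
clock: 21.6
eef_pos: [623.4, 236.3, 125.5]
tcp_rot: [3.135, -0.004, 1.36]
contact_force: [1.1, 0.4, -1.9]
opening: 0.269
```

```bash
python3 -c "
from h import *
plan([530,-107,100],-0.197,16)"
```

```text
[[-0.0222,-0.0012,0.0015,0.0001,-0.0005,0.0973],[-0.0222,0.0009,0.0015,0.0001,-0.0005,0.0973],[-0.022,0.0031,0.0015,0.0001,-0.0005,0.0973],[-0.0216,0.0052,0.0015,0.0001,-0.0005,0.0973],[-0.021,0.0073,0.0015,0.0001,-0.0005,0.0973],[-0.0202,0.0093,0.0016,0.0001,-0.0005,0.0973],[-0.0192,0.0112,0.0016,0.0001,-0.0005,0.0973],[-0.018,0.013,0.0016,0.0001,-0.0006,0.0973],[-0.0167,0.0147,0.0016,0.0001,-0.0005,0.0973],[-0.0152,0.0163,0.0016,0.0001,-0.0006,0.0973],[-0.0135,0.0177,0.0016,0.0001,-0.0005,0.0973],[-0.0117,0.0189,0.0016,0.0001,-0.0006,0.0973],[-0.0098,0.0199,0.0016,0.0001,-0.0005,0.0973],[-0.0079,0.0208,0.0015,0.0001,-0.0006,0.0974],[-0.0058,0.0215,0.0016,0.0001,-0.0005,0.0973],[-0.0037,0.022,0.0015,0.0001,-0.0006,0.0974]]
end [ 529.99 -107.03  100.03] [-3.1416  0.     -0.197 ]
```

arm_command(
  targets=[
    [-0.022,-0.001,0,0,0,0.097],
    [-0.022,0.001,0,0,0,0.097],
    [-0.022,0.003,0,0,0,0.097],
    [-0.022,0.005,0,0,0,0.097],
    [-0.021,0.007,0,0,0,0.097],
    [-0.02,0.009,0,0,0,0.097],
    [-0.019,0.011,0,0,0,0.097],
    [-0.018,0.013,0.001,0,0,0.097],
    [-0.017,0.015,0.002,0,0,0.097],
    [-0.015,0.016,0.003,0,0,0.097],
    [-0.013,0.018,0.004,0,0,0.097],
    [-0.012,0.019,0.004,0,0,0.097],
    [-0.01,0.02,0.004,0,0,0.097],
    [-0.008,0.021,0.004,0,0,0.098],
    [-0.006,0.021,0.003,0,0,0.098],
    [-0.004,0.022,0,0,0,0.098],
    [0,0,0,0,0,0],
    [0,0,0,0,0,0],
  ],
)

```text
clock: 23.1
eef_pos: [525.7, -108.2, 94.2]
tcp_rot: [-3.141, 0.002, -0.196]
contact_force: [0.6, 0.6, -3.1]
opening: 0.265
```

```bash
python3 -c "
from h import *
st();f=grab('wrist','w15')
cv2.imwrite('pics/w15b.png',cv2.resize(f['image'],(800,600)))
crop(grab('side','s15'),200,100,340,290,4,'s15c')
print(proj(f,[[530,-107,3]]))"
```

```text
23.1 [ 525.7 -108.2   94.2] [-3.1414e+00  2.1000e-03 -1.9610e-01] [ 0.6  0.6 -3.1] 0.265
[[283.98621248 201.9956553 ]]
```

View pics/w15b.png

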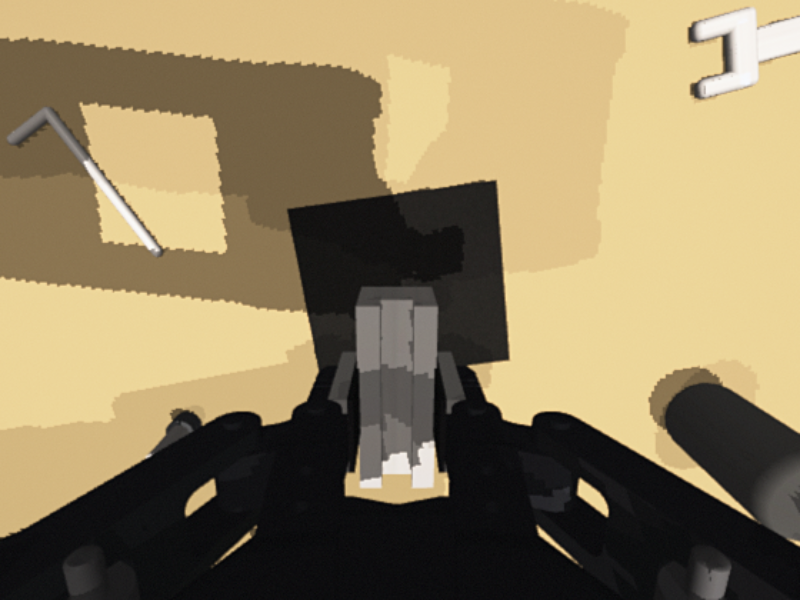

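View pics/s15c.png

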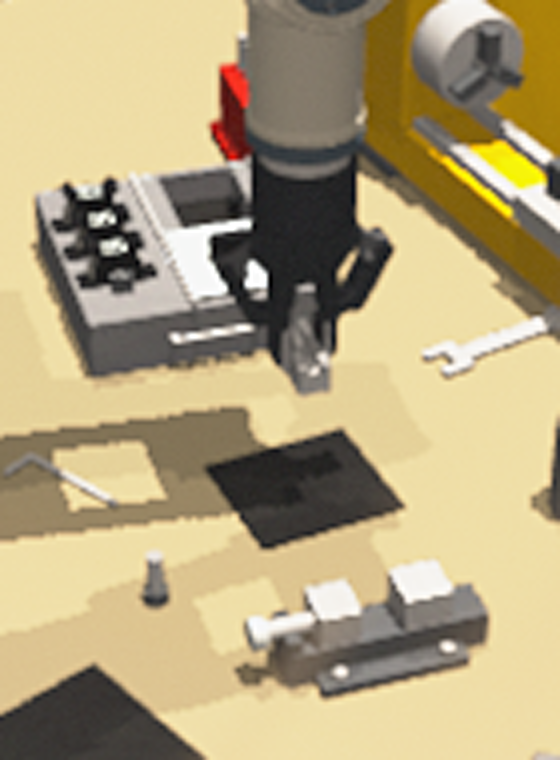

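```bash
python3 -c "
from h import *
f=load('w15')
P=onz(f,np.array([(288,209),(497,181),(509,358)])*.7,3);print(P.round(1),np.linalg.norm(np.diff(P,axis=0),axis=1)); print(P[[0,2]].mean(0))"
```

```text
[[ 472.7  -47.8    3. ]
 [ 592.2  -55.7    3. ]
 [ 585.  -163.6    3. ]] [119.7956697  108.13479338]
[ 528.87030652 -105.67960024    3.        ]
```

arm_command(
  targets=[
    [0.002,-0.002,0.015,0,0,0],
    [0,0,0.025,0,0,0],
    [0,0,0.03,0,0,0],
    [0,0,0.02,0,0,0],
    [0,0,0.01,0,0,0],
    [0,0,0.004,0,0,0],
    [0,0,0,0,0,0],
    [0,0,0,0,0,0],
  ],
)

```text
clock: 23.87
eef_pos: [530.1, -105.9, -7.9]
tcp_rot: [-3.142, -0.001, -0.194]
contact_force: [0.2, 0.7, -1.8]
opening: 0.269
```

arm_command(
  targets=[
    [0,0,0.004,0,0,0],
    [0,0,0.002,0,0,0],
    [0,0,0.001,0,0,0],
    [0,0,0.001,0,0,0],
    [0,0,0,0,0,0],
  ],
)

```text
clock: 24.28
eef_pos: [529.3, -106.1, -16.5]
tcp_rot: [-3.142, -0.0, -0.195]
contact_force: [-1.3, 0.0, -1.9]
opening: 0.265
```

arm_command(
  targets=[
    [0,0,0.001,0,0,0],
    [0,0,0,0,0,0],
    [0,0,0,0,0,0],
  ],
)

```text
clock: 24.53
eef_pos: [529.4, -106.1, -16.6]
tcp_rot: [3.142, -0.0, -0.195]
contact_force: [-3.6, 0.1, 10.6]
opening: 0.269
```

arm_command(
  targets=[
    [0,0,0,0,0,0],
    [0,0,0,0,0,0],
    [0,0,0,0,0,0],
    [0,0,0,0,0,0],
  ],
  fingers=0.06,
)

```text
clock: 24.87
eef_pos: [529.4, -106.1, -17.5]
tcp_rot: [3.142, -0.0, -0.195]
contact_force: [0.8, 0.0, 1.0]
opening: 0.699
```

arm_command(
  targets=[
    [0,0,-0.015,0,0,0],
    [0,0,-0.035,0,0,0],
    [0,0,-0.04,0,0,-0.05],
    [0,0,-0.015,0,0,-0.12],
    [0,0,0,0,0,-0.12],
    [0,0,0,0,0,-0.12],
    [0,0,0,0,0,-0.12],
    [0,0,0,0,0,-0.12],
    [0,0,0,0,0,-0.12],
    [0,0,0,0,0,-0.12],
    [0,0,0,0,0,-0.12],
    [0,0,0,0,0,-0.12],
    [0,0,0,0,0,-0.12],
    [0,0,0,0,0,-0.12],
    [0,0,0,0,0,-0.12],
    [0,0,0,0,0,-0.08],
    [0,0,0,0,0,0],
    [0,0,0,0,0,0],
  ],
  fingers=0.085,
)

```text
clock: 26.37
eef_pos: [529.2, -106.1, 87.3]
tcp_rot: [-3.141, -0.0, 1.372]
contact_force: [1.3, -0.3, -0.6]
opening: 0.996
```

```bash
python3 -c "
from h import *
st();f=grab('wrist','w16')
cv2.imwrite('pics/w16b.png',cv2.resize(f['image'],(800,600)))"
```

```text
26.37 [ 529.2 -106.1   87.3] [-3.1414 -0.      1.3722] [ 1.3 -0.3 -0.6] 0.996
```

View pics/w16b.png

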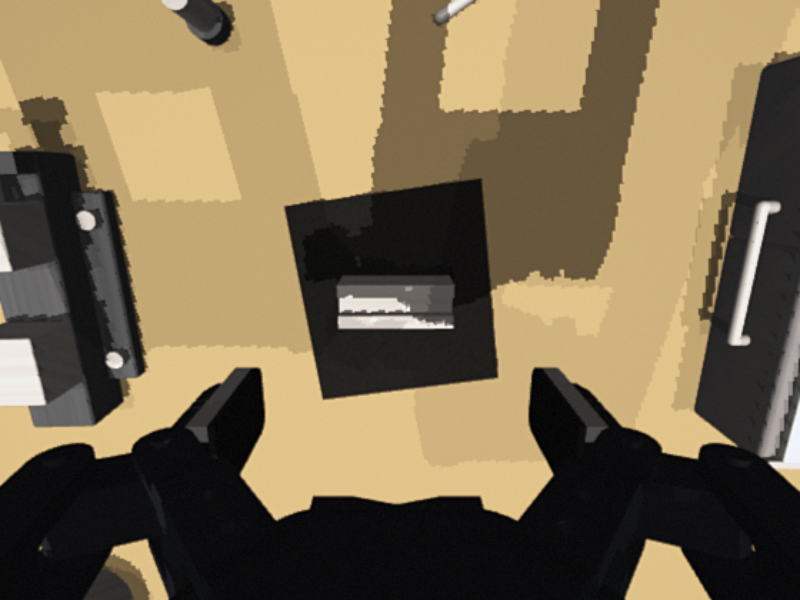

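```bash
python3 -c "
from h import *
f=load('w16'); crop(f,225,180,330,240,7,'w16c')
P=onz(f,np.array([(338,328),(454,328)])*.7+[2,0],27); print(P, np.linalg.norm(P[0]-P[1]))
d=P[1]-P[0]; print(np.arctan2(d[1],d[0]))
print(P.mean(0)[:2]-12*np.array([np.sin(1.372),-np.cos(1.372)]))"
```

```text
[[ 533.9652105  -137.49942628   27.        ]
 [ 546.3453003   -75.82454851   27.        ]] 62.90514424226706
1.3726975150298455
[ 528.39159539 -104.29211331]
```

View pics/w16c.png

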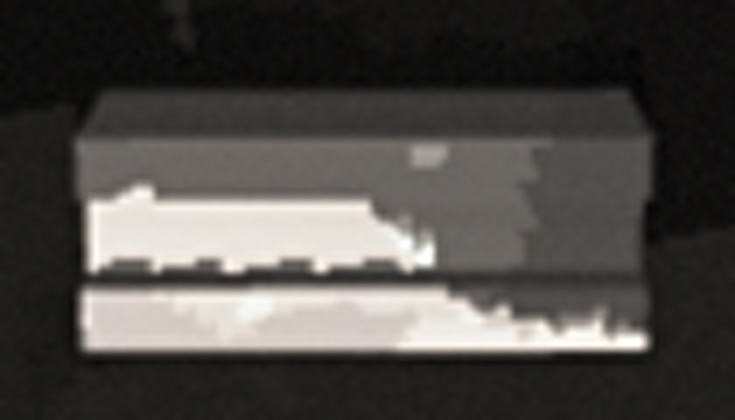

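arm_command(
  targets=[
    [0.0015,-0.001,0.015,0,0,0],
    [0,0,0.03,0,0,0],
    [0,0,0.03,0,0,0],
    [0,0,0.02,0,0,0],
    [0,0,0.012,0,0,0],
    [0,0,0.003,0,0,0],
    [0,0,0,0,0,0],
    [0,0,0,0,0,0],
  ],
)

```text
clock: 27.08
eef_pos: [529.4, -104.6, -21.8]
tcp_rot: [3.14, 0.0, 1.374]
contact_force: [0.1, 0.2, -0.5]
opening: 0.998
```

arm_command(
  targets=[
    [0,0,0,0,0,0],
    [0,0,0,0,0,0],
    [0,0,0,0,0,0],
    [0,0,0,0,0,0],
    [0,0,0,0,0,0],
  ],
  fingers=0.03,
  squeeze=60,
)

```text
clock: 27.5
eef_pos: [529.6, -104.7, -21.0]
tcp_rot: [3.139, 0.0, 1.375]
contact_force: [-2.4, -0.4, 9.1]
opening: 0.708
```

```bash
python3 -c "
from h import *
st();f=grab('wrist','w17')
crop(f,140,180,420,320,2.8,'w17c')"
```

```text
27.5 [ 529.6 -104.7  -21. ] [3.1393 0.     1.3748] [-2.4 -0.4  9.1] 0.708
```

View pics/w17c.png

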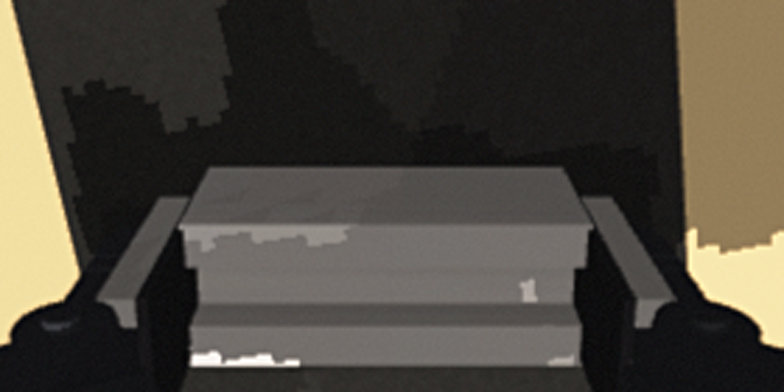

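arm_command(
  targets=[
    [0,0,-0.005,0,0,0],
    [0,0,-0.015,0,0,0],
    [0,0,-0.03,0,0,0],
    [0,0,-0.035,0,0,0],
    [-0.01,0,-0.025,0,0,0],
    [-0.025,0,0,0,0,0],
    [-0.03,0,0,0,0,0],
    [-0.03,0,0,0,0,0],
    [-0.015,0,0,0,0,0],
    [0,0,0,0,0,0],
    [0,0,0,0,0,0],
    [0,0,0,0,0,0],
  ],
)

```text
clock: 28.55
eef_pos: [507.0, -211.7, 87.6]
tcp_rot: [-3.141, -0.0, 1.375]
contact_force: [-0.5, 0.0, -2.8]
opening: 0.711
```

```bash
python3 -c "
from h import *
st();f=grab('wrist','w18')
cv2.imwrite('pics/w18b.png',cv2.resize(f['image'],(800,600)))"
```

```text
28.55 [ 507.  -211.7   87.6] [-3.1414e+00 -4.0000e-04  1.3746e+00] [-0.5  0.  -2.8] 0.711
```

View pics/w18b.png

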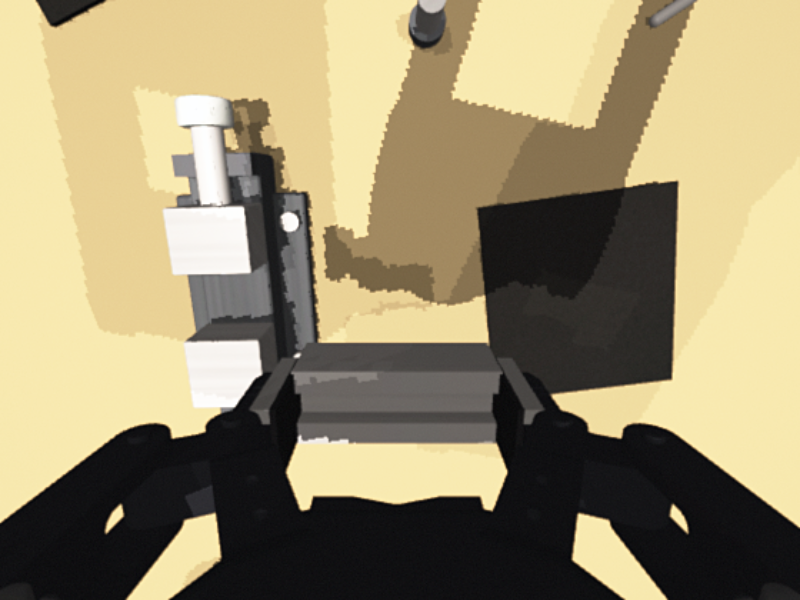

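```bash
python3 - <<'E'
from h import *
f=load("w18"); crop(f,105,130,225,300,3.5,"w18c")
for o in (0,2):
  J1=onz(f,np.array([(164,208),(248,206),(250,274),(172,275)])*.7+[o,0],58); J2=onz(f,np.array([(185,341),(262,337),(265,405),(193,408)])*.7+[o,0],58)
  print(J1[:,:2].round(1).tolist(),np.linalg.norm(np.roll(J1,-1,0)-J1,axis=1).round(1));print(J2[:,:2].round(1).tolist(),np.linalg.norm(np.roll(J2,-1,0)-J2,axis=1).round(1))
  c=(J1[2]+J1[3]+J2[0]+J2[1])/4; print("centre",c.round(1), "gap",np.linalg.norm((J1[2]+J1[3]-J2[0]-J2[1])/2))
  e=(J2.mean(0)-J1.mean(0)); print("yaw",np.arctan2(e[1],e[0]), [np.arctan2(*(v[[0,1]]*[-1,1])) for v in (J1[1]-J1[0],J1[2]-J1[3],J2[1]-J2[0],J2[2]-J2[3])])
E
```

```text
[[433.3, -300.4], [439.6, -264.1], [468.9, -271.7], [462.5, -306.6]] [36.8 30.3 35.5 29.9]
[[494.2, -310.9], [499.3, -274.7], [534.0, -282.9], [528.7, -318.2]] [36.7 35.6 35.7 35.2]
centre [ 481.2 -291.    58. ] gap 31.247376967567874
yaw -0.17238667722784223 [np.float64(-0.17246110007743526), np.float64(-0.18274576463070238), np.float64(-0.1410272322443815), np.float64(-0.14994076742672413)]
[[433.5, -299.1], [439.8, -262.9], [469.2, -270.5], [462.7, -305.4]] [36.8 30.3 35.5 29.9]
[[494.4, -309.6], [499.6, -273.3], [534.3, -281.5], [528.9, -316.8]] [36.7 35.6 35.7 35.2]
centre [ 481.5 -289.7   58. ] gap 31.251686589493378
yaw -0.1707008175908222 [np.float64(-0.17246023777597622), np.float64(-0.18274550759785974), np.float64(-0.1410222983341942), np.float64(-0.14993731950252706)]
```

View pics/w18c.png

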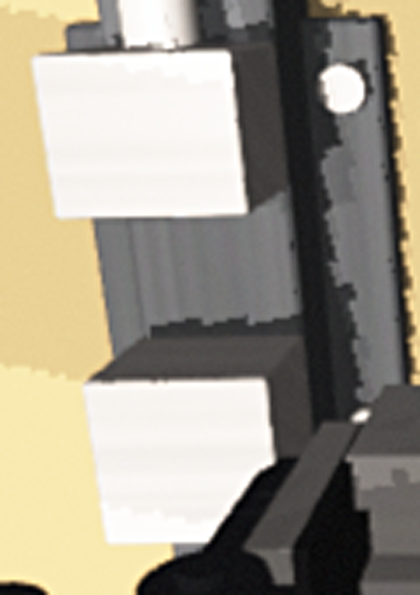

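```bash
python3 - <<'E'
from h import *
f=load("w18")
J1=onz(f,np.array([(35,57),(225,48),(247,213),(57,217)])/3.5+(105,130)+[2,0],58); J2=onz(f,np.array([(85,382),(268,378),(107,542)])/3.5+(105,130)+[2,0],58)
print(J1[:,:2].round(1).tolist(),np.linalg.norm(np.roll(J1,-1,0)-J1,axis=1).round(1));print(J2[:,:2].round(1).tolist())
ya=lambda v:np.arctan2(v[1],v[0])
print("x dirs",ya(J1[3]-J1[0]),ya(J1[2]-J1[1]),ya(J2[2]-J2[0]),ya(J2[0]-J1[0]),ya(J2[1]-J1[1]),"y dirs",ya(J1[1]-J1[0])-np.pi/2,ya(J1[2]-J1[3])-np.pi/2,ya(J2[1]-J2[0])-np.pi/2)
c=(J1[2]+J1[3]+J2[0]+J2[1])/4; print(c,np.linalg.norm((J1[2]+J1[3]-J2[0]-J2[1])/2))
E
```

```text
[[433.9, -299.2], [439.0, -265.5], [468.7, -269.9], [462.5, -304.7]] [34.1 30.  35.3 29.2]
[[494.7, -309.9], [500.8, -275.0], [528.4, -316.3]]
x dirs -0.19099205898621735 -0.14919027494125076 -0.18971196953348157 -0.1743628963907433 -0.15227414388001548 y dirs -0.14954027555774618 -0.17438150976059275 -0.17268156036677773
[ 481.68446368 -289.85678009   58.        ] 32.56270427023572
```

```bash
python3 - <<'E'
from h import *
f=load("w18"); p=np.array([507,-211.7]); y=1.3746
tx=np.array([np.cos(y),np.sin(y)]); ty=np.array([np.sin(y),-np.cos(y)])
B=onz(f,np.array([(293,371),(503,371),(497,442),(297,442)])*.7+[2,-1.5],135.6)[:,:2]-p
print((B@np.c_[tx,ty]).round(1))
E
```

```text
[[-29.4 -13.8]
 [ 32.3 -13.8]
 [ 32.    9.8]
 [-29.6   9.8]]
```

arm_command(
  targets=[
    [-0.012,-0.001,0,0,0,0],
    [-0.025,-0.003,0,0,0,0],
    [-0.025,-0.002,0,0,0,0],
    [-0.015,-0.001,0,0,0,0],
    [-0.005,-0.001,0,0,0,-0.021],
    [0,0,0.02,0,0,0],
    [0,0,0.01,0,0,0],
    [0,0,0,0,0,0],
    [0,0,0,0,0,0],
    [0,0,0,0,0,0],
  ],
)

```text
clock: 29.43
eef_pos: [483.7, -290.9, 57.7]
tcp_rot: [-3.142, -0.0, 1.397]
contact_force: [1.4, 0.1, -3.4]
opening: 0.707
```

```bash
python3 -c "
from h import *
st();f=grab('wrist','w19')
cv2.imwrite('pics/w19b.png',cv2.resize(f['image'],(800,600)))"
```

```text
29.43 [ 483.7 -290.9   57.7] [-3.1415 -0.      1.3967] [ 1.4  0.1 -3.4] 0.707
```

View pics/w19b.png

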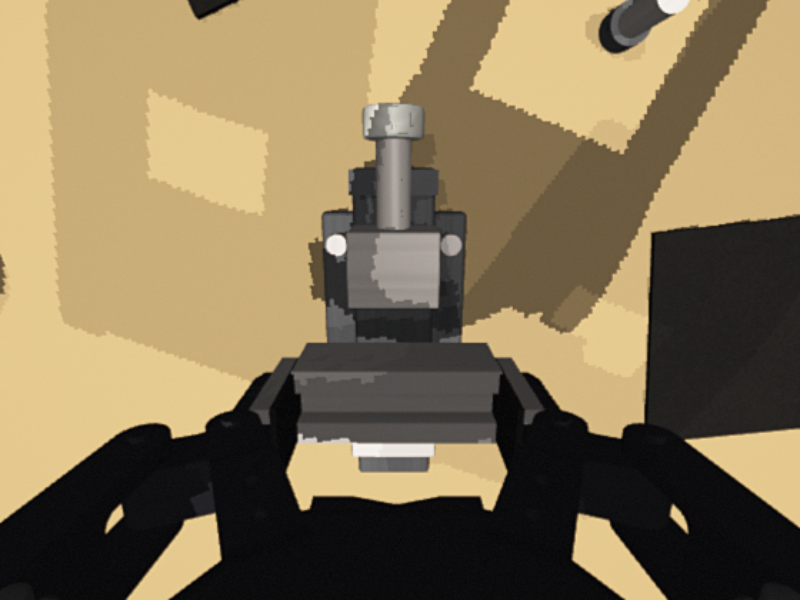

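```bash
python3 - <<'E'
from h import *
f=load("w19"); p=np.array([483.7,-290.9]); y=1.3967
tx=np.array([np.cos(y),np.sin(y)]); ty=np.array([np.sin(y),-np.cos(y)])
g=lambda q,z:((onz(f,np.array(q)*.7+[2,-1.5],z)[:,:2]-p)@np.c_[tx,ty]).round(1)
print("block top",g([(293,371),(503,371),(497,442),(298,442)],57.7+48).tolist())
print("J1",g([(347,233),(440,233),(440,308),(347,308)],58).tolist())
print("J2 far edge",g([(353,457),(434,457)],58).tolist())
E
```

```text
block top [[-29.3, -13.9], [32.4, -13.9], [32.1, 9.8], [-29.2, 9.8]]
J1 [[-17.3, -48.7], [17.7, -48.7], [18.5, -19.3], [-18.1, -19.3]]
J2 far edge [[-17.3, 47.9], [17.8, 47.9]]
```

arm_command(
  targets=[
    [-0.0013,-0.0012,0,0,0,0],
    [0,0,0,0,0,0],
    [0,0,0.01,0,0,0],
    [0,0,0.01,0,0,0],
    [0,0,0.004,0,0,0],
    [0,0,0,0,0,0],
    [0,0,0,0,0,0],
  ],
)

```text
clock: 30.07
eef_pos: [481.5, -292.0, 32.7]
tcp_rot: [-3.14, -0.001, 1.396]
contact_force: [0.2, -0.4, -1.6]
opening: 0.712
```

```bash
python3 - <<'E'
from h import *
st()
f=grab("wrist","w20"); cv2.imwrite('pics/w20b.png',cv2.resize(f['image'],(800,600)))
crop(grab("side","s20"),245,210,340,290,7,"s20c")
E
```

```text
30.07 [ 481.5 -292.    32.7] [-3.1402e+00 -5.0000e-04  1.3960e+00] [ 0.2 -0.4 -1.6] 0.712
```

View pics/w20b.png

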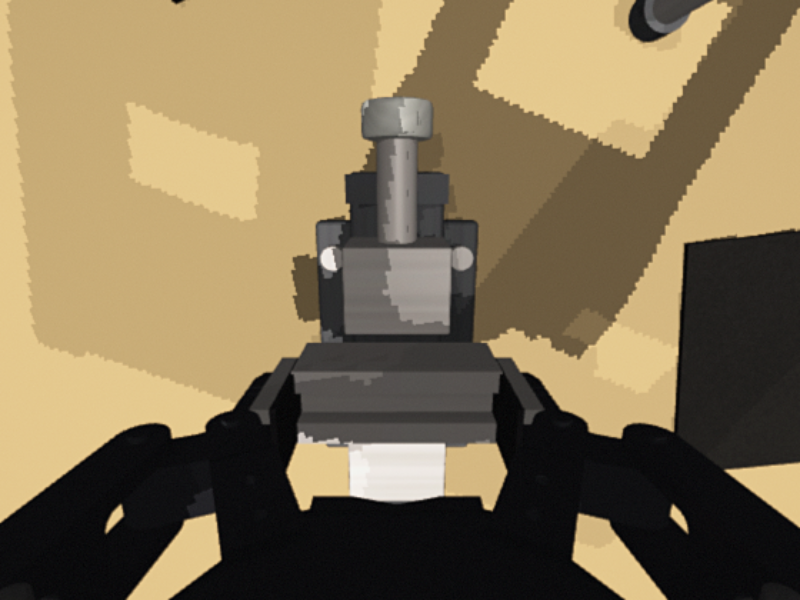

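View pics/s20c.png

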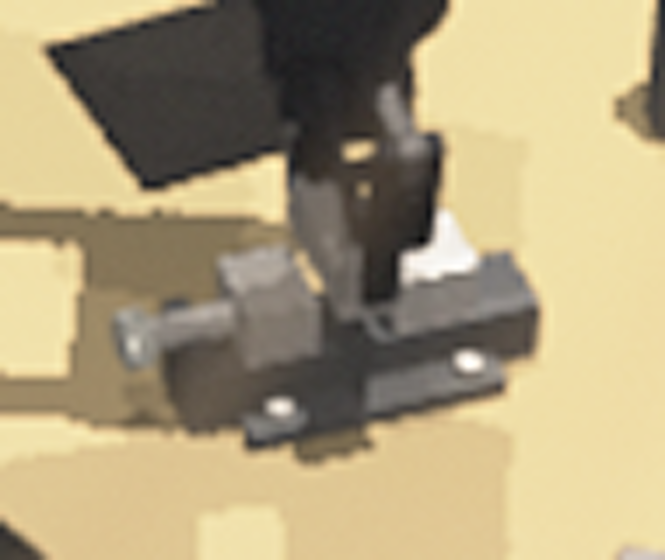

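```bash
python3 - <<'E'
from h import *
f=load("w20"); p=np.array([481.5,-292.0]); y=1.396
tx=np.array([np.cos(y),np.sin(y)]); ty=np.array([np.sin(y),-np.cos(y)])
g=lambda q,z:((onz(f,np.array(q)*.7+[2,-1.5],z)[:,:2]-p)@np.c_[tx,ty]).round(1)
print("block top",g([(293,372),(503,372),(497,443),(298,443)],32.7+48).tolist())
print("J1",g([(344,248),(450,248),(450,334),(344,334)],58).tolist())
E
```

```text
block top [[-29.4, -13.5], [32.4, -13.5], [32.1, 10.2], [-29.2, 10.2]]
J1 [[-15.8, -46.7], [18.5, -46.7], [19.5, -17.3], [-16.7, -17.3]]
```

arm_command(
  targets=[
    [0,0,0.006,0,0,0],
    [0,0,0.008,0,0,0],
    [0,0,0.006,0,0,0],
    [0,0,0.003,0,0,0],
    [0,0,0,0,0,0],
    [0,0,0,0,0,0],
  ],
)

```text
clock: 30.67
eef_pos: [481.8, -292.1, 10.0]
tcp_rot: [-3.141, -0.0, 1.396]
contact_force: [-0.6, 0.1, -2.5]
opening: 0.708
```

arm_command(
  targets=[
    [0,0,0.0015,0,0,0],
    [0,0,0.001,0,0,0],
    [0,0,0.001,0,0,0],
    [0,0,0,0,0,0],
    [0,0,0,0,0,0],
  ],
)

```text
clock: 31.08
eef_pos: [482.0, -292.3, 7.0]
tcp_rot: [3.141, 0.0, 1.396]
contact_force: [0.1, -0.3, -3.1]
opening: 0.703
```

arm_command(
  targets=[
    [0,0,0.001,0,0,0],
    [0,0,0,0,0,0],
    [0,0,0,0,0,0],
  ],
)

```text
clock: 31.33
eef_pos: [482.2, -292.4, 6.1]
tcp_rot: [3.141, 0.0, 1.396]
contact_force: [0.6, -0.3, -1.6]
opening: 0.71
```

arm_command(
  targets=[
    [0,0,0.001,0,0,0],
    [0,0,0,0,0,0],
    [0,0,0,0,0,0],
  ],
)

```text
clock: 31.58
eef_pos: [482.2, -292.4, 6.0]
tcp_rot: [3.141, 0.0, 1.396]
contact_force: [-3.1, 2.9, 11.6]
opening: 0.708
```

arm_command(
  targets=[
    [0,0,0,0,0,0],
    [0,0,0,0,0,0],
    [0,0,0,0,0,0],
    [0,0,0,0,0,0],
    [0,0,0,0,0,0],
  ],
  fingers=0.085,
  squeeze=20,
)

```text
clock: 32.0
eef_pos: [482.0, -292.2, 4.8]
tcp_rot: [-3.141, -0.0, 1.396]
contact_force: [-0.5, 0.0, -0.8]
opening: 0.999
```

arm_command(
  targets=[
    [0,0,-0.01,0,0,0],
    [0,0,-0.025,0,0,0],
    [0,0,-0.035,0,0,0],
    [0,0,-0.04,0,0,0],
    [0,-0.01,-0.03,0,0,0],
    [0,0,-0.01,0,0,0],
    [0,0,0,0,0,0],
    [0,0,0,0,0,0],
    [0,0,0,0,0,0],
  ],
)

```text
clock: 32.75
eef_pos: [471.4, -290.0, 153.6]
tcp_rot: [-3.14, -0.001, 1.396]
contact_force: [0.5, -0.2, 0.1]
opening: 0.996
```

```bash
python3 - <<'E'
from h import *
st()
f=grab("wrist","w21"); crop(f,200,130,370,260,4.6,"w21c"); print(proj(f,[[481.6,-290,54]]))
cv2.imwrite('pics/w21b.png',f['image'])
crop(grab("side","s21"),200,130,340,290,4.5,"s21c"); crop(grab("scene","c21"),220,160,430,370,3.5,"c21c")
E
```

```text
32.75 [ 471.4 -290.   153.6] [-3.1398e+00 -8.0000e-04  1.3960e+00] [ 0.5 -0.2  0.1] 0.996
[[279.04834528 214.60725038]]
```

View pics/w21c.png

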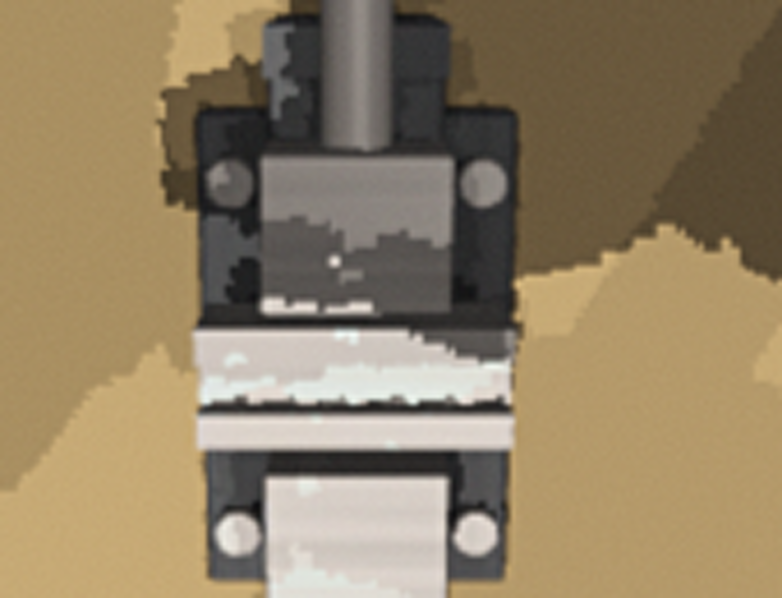

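View pics/s21c.png

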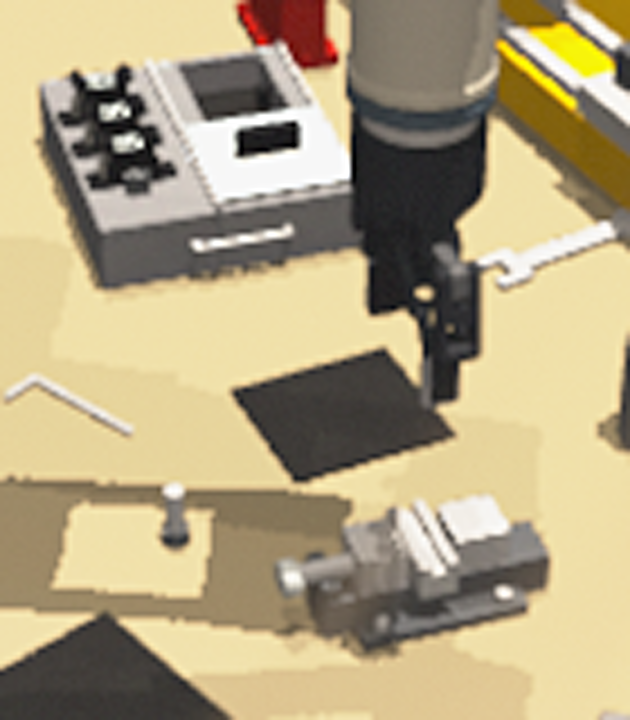

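View pics/c21c.png

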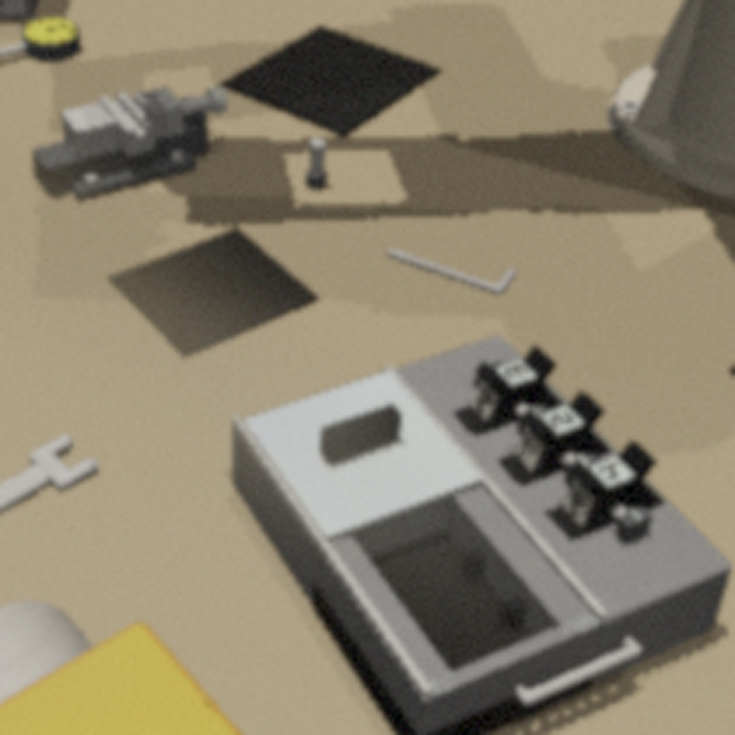

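```bash
python3 -c "
from rig import r
print(r.sense()['qvel'].round(3)); print(r.sign_off())"
```

```text
[-0.    -0.002 -0.007 -0.001  0.    -0.001]
the job is handed in; nothing more can be done
None
```

I rolled the wheels one at a time to 4-2-3 and slid the cover to its stop: 104 mm of travel, against 105 mm nominal, with the push force rising to about 21 N. I then lifted the block out by its sides and set it down on the 120 x 110 mat. There I let go, took it again by its ends, set it on the vice bed and let go. The job was handed in at 32.9 s.

**Last pictures:**
- **Wheels:** they read 4-2-3. In the close views each digit was within about 2° of its index line. I clamped the left and middle wheels to centre them, and only pushed the right one, which stood about 1° off.
- **Cover:** fully open.
- **Block in the vice:** flat and parallel to the jaws, its ends even to about 0.3 mm.
- **Other things:** those in view stand where they were.

**Disagreements:**
- **TCP height:** the fingers really end about 26 mm behind the reported TCP. All three cameras showed it, and I confirmed it by touching the bench (about 49 N on the fingertips). I took this into account in every move.
- **Wrist camera:** it was about 2 px off to the side, which I also allowed for.
- **Cover stop:** the 1 mm between the measured and nominal cover travel is within measuring error.

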